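Close the tilted filter holder crosswise

TASK

Close the tilted filter holder by its four wing-handled clamp screws, turning them clockwise in crisscross order (after one corner always the diagonally opposite one, then the other diagonal) and in two passes, so that the gasket is pressed evenly: first sink all four about half way, then go round crosswise again and turn each one home until it stops. Let go of everything at the end and leave the beaker, the bottles and the dish beside the holder standing where they are.

Things in the scene. Friction and masses are not known exactly. Their poses are not given: they have to be found in the camera images.
- filter_stand: filter holder fixed to the bench: a dark steel foot plate 190 x 180 x 10 mm, four steel legs and a tilted square head 164 x 164 mm. Origin: bench level under the middle of the foot plate; x points to the head's high edge (away from the robot), y to its left side, z up. It may stand turned up to 0.35 rad.
- cover: square steel cover 160 x 160 x 10 mm on the head, with a round sight glass 72 mm across (5 mm proud) in its middle. It leans 28 degrees towards the low (robot) side. Origin: middle of its top face; z is the face's outward normal, x runs up the slope, y to the left. It does not move.
- handle1: clamp screw, far left corner (axis at x +54, y +54 mm on the cover); black wing handle: bar 66 mm long, 13 thick, 22 high. Origin: on the axis, mid bar; x along the bar, z the cover's normal, outwards. Clockwise seen from outside tightens: it sinks 3.5 mm per rad, turns at about 0.1 N m, stays where left. Starts 1.2 to 1.4 rad short of its stop.
- handle2: clamp screw, far right corner (axis at x +54, y -54 mm on the cover); black wing handle: bar 66 mm long, 13 thick, 22 high. Origin: on the axis, mid bar; x along the bar, z the cover's normal, outwards. Clockwise seen from outside tightens: it sinks 3.5 mm per rad, turns at about 0.1 N m, stays where left. Starts 1.2 to 1.4 rad short of its stop.
- handle3: clamp screw, near right corner (axis at x -54, y -54 mm on the cover); black wing handle: bar 66 mm long, 13 thick, 22 high. Origin: on the axis, mid bar; x along the bar, z the cover's normal, outwards. Clockwise seen from outside tightens: it sinks 3.5 mm per rad, turns at about 0.1 N m, stays where left. Starts 1.2 to 1.4 rad short of its stop.
- handle4: clamp screw, near left corner (axis at x -54, y +54 mm on the cover); black wing handle: bar 66 mm long, 13 thick, 22 high. Origin: on the axis, mid bar; x along the bar, z the cover's normal, outwards. Clockwise seen from outside tightens: it sinks 3.5 mm per rad, turns at about 0.1 N m, stays where left. Starts 1.2 to 1.4 rad short of its stop.
- collar1 (a point): centre of the underside of handle1's steel collar (27 mm across), on the axis, 45 mm under the handle's origin: 4.2 to 4.9 mm over the cover's top at the start, 0 at home. There it stops hard (1 N m does no harm). The bar's direction at the stop differs by up to 0.6 rad either way from screw to screw and cannot be seen beforehand.
- collar2 (a point): centre of the underside of handle2's steel collar (27 mm across), on the axis, 45 mm under the handle's origin: 4.2 to 4.9 mm over the cover's top at the start, 0 at home. There it stops hard (1 N m does no harm). The bar's direction at the stop differs by up to 0.6 rad either way from screw to screw and cannot be seen beforehand.
- collar3 (a point): centre of the underside of handle3's steel collar (27 mm across), on the axis, 45 mm under the handle's origin: 4.2 to 4.9 mm over the cover's top at the start, 0 at home. There it stops hard (1 N m does no harm). The bar's direction at the stop differs by up to 0.6 rad either way from screw to screw and cannot be seen beforehand.
- collar4 (a point): centre of the underside of handle4's steel collar (27 mm across), on the axis, 45 mm under the handle's origin: 4.2 to 4.9 mm over the cover's top at the start, 0 at home. There it stops hard (1 N m does no harm). The bar's direction at the stop differs by up to 0.6 rad either way from screw to screw and cannot be seen beforehand.
- beaker: empty plastic beaker, 59 mm across, 70 mm high, bystander left of the holder; origin under its middle
- dropper: white dropper bottle with blue cap, 34 mm across, 78 mm high, bystander left of the holder; origin under its middle
- amber_bottle: amber bottle with white cap, 58 mm across, 112 mm high, bystander right of the holder; origin under its middle
- petri: petri dish, 61 mm across, 12 mm high, bystander right of the holder; origin under its middle

How it is judged:
By the outcome, as a careful person would: the job done as asked, in the order asked, and still so for the second after the job is handed in, with the robot touching nothing.
It also fails if it takes over 72 s, if anything falls off the work surface, if the arm or the gripper's body presses on something with over 40 N, if the wrist force passes 120 N, or if a joint passes its speed limit or range.

ROBOT

A 6-joint arm with a two-finger parallel gripper is mounted at the origin on a cart in front of the work surface, level with it; the furniture and walls round the work are solid. World frame = base frame: x ahead of the robot, y to its left, z up, the work surface at z = 0. Lengths are in mm, angles in rad, forces in N, time in s.
With the tool pointing down it reaches from about 275 to 1000 mm from the base axis. Payload 8.4 kg.
Tool frame: the origin (TCP) lies midway between the tips of the shut fingers; the grasp point (between the pads) lies 19 mm behind it; z points along the fingers, y is the direction in which the jaws open and shut (so a half turn about z gives the same grasp; the last joint's range is limited). The gripper opens to 85 mm and grips with 20 to 120 N. Pads are 22 mm wide; open, the fingers measure 114 mm over their backs; the gripper's body (76 mm by 85 mm) begins 54 mm behind the grasp point. The pads swing forward as they close: fully open they stand 13 mm farther back than shut.
Start: joints at [1.269, 0.353, 1.633, -0, 1.155, -0.002], TCP at [184.579, 597.125, 231.281] pointing down, gripper open.
Joint ranges: [-2.63, 2.63], [-0.92, 2.1], [0.06, 2.66], [-1.3, 4.44], [0, 2.69], [-3.02, 3.02]. Speed limits (rad/s): [2.22, 2.22, 2.79, 3.14, 3.14, 3.14].

INTERFACE

Orientations are given as [roll, pitch, yaw] about the fixed x, y, z axes, in that order (R = Rz(yaw) Ry(pitch) Rx(roll)).
In Python, from rig import r gives the robot as it stands.
- The arm moves only by the tool play_rows, never from a script. Its argument "moves" is a list of rows, each a list of 3 entries, a list of its own where there are three numbers: the turn, a rotation vector about the tool's x, y, z in degrees, then the shift along the tool's x, y, z in mm, then the opening, from 0 (shut) to 1 (fully open). A call has 1 to 20 rows; each row is the pose to reach, as a shift and turn from the pose measured when the call began, along the tool's axes at that moment; what a row does not reach only later rows make up. A row lasts 1/10 s, in which the tool goes at most 50 mm and 8.59 degrees, less where a joint would pass 70% of its speed; a pose out of reach is approached as far as the arm can. A call with a gripper value outside its range is refused whole. The fingers move at their own pace and stop on an object; "newtons" is the grip in N (left out, the last holds). Time passes only in rows, so rows that repeat a pose let the fingers close. It gives the time, the measured TCP pose, the force and the opening at its end, in the units of the state.
- r.sense(): the state, without advancing time (a new reading comes with each control period).
- r.grab_frame(name): name is "scene" or "top" or "wrist"; returns a dict with "color" (420x560x3 uint8, red, green, blue), "K" (3x3 intrinsics, pixels), "rvec" (rotation vector, rad) and "tvec" (3), from world to camera coordinates, as OpenCV has them; the wrist camera has in their place "T_tool_cam" (4x4, takes a point from camera to tool coordinates, whose origin is the TCP and whose axes are the flange's). Camera axes: x right, y down, z forward; pixel columns grow to the right and rows downward; lengths in mm; the calibration is good to about 2 mm. A picture is of the moment at which its call begins: read the wrist's pose just before it. There is no depth.
- r.sign_off(): hands the job in, once; it reports no verdict.
Trained networks look in a picture, given as the dict that the camera call returned (one of the last four; its "shot" number tells which), for a name from the list of things; names that differ only in an ending like _2 or _b are one class to them, and where a whole thing is asked for, a point or a joint stands for the part that bears it (a point fixed in the world has none). Each returns a list of dicts, best first, with "conf" (0 to 1); they miss things now and then, are a little off and sometimes report something else, mostly with a low value. They report only what shows in the picture. A call takes as long as a camera call.
- r.silhouettes(picture, name): "mask" (420x560 bool, what is visible of it) and "location" ([column, row] in pixels, amid what is visible of it).
The state is a dict: "clock": time; "qpos": joint angles; "qvel": joint speeds; "joint_efforts": joint torques, N m; "eef_pos": TCP position; "tcp_rot": TCP orientation; "contact_force": force on the tool from outside, world axes, zero at the start; "wrist_torque": the same for the moment, N m; "opening": opening from 0.0 (shut) to 1.0 (fully open).
Only numpy, scipy, OpenCV 4.12 (cv2) and the standard library are available. Lean on these libraries where they do the work, as an engineer would, in place of code of your own. Each camera call takes 0.05 s, during which the arm holds its last target.

## Working session

There is one attempt and no reset: what is moved stays moved. The work goes in short steps, Python scripts to look and compute and a tool call to move; the robot and the scene stay as the last step left them, time stands still between calls to the robot, and variables do not carry over. Pictures are saved under pics/ and viewed, and the job is handed in when it is done.

Besides the shell and the picture viewer there is one more tool, called after "Emit:" by a JSON object that holds its "method" and its "body", one argument or row to a line. play_rows: Moves the arm, as the interface text tells. Its arguments: {"type":"object","properties":{"moves":{"type":"array"},"newtons":{"type":"number"}},"required":["moves"]}

```bash
ls; mkdir -p pics
python3 - <<'E'
from rig import r
import cv2
s=r.sense(); print(s)
for n in ["scene","top","wrist"]:
    f=r.grab_frame(n); cv2.imwrite(f"pics/{n}0.png",f["color"][:,:,::-1]); print(n,f["K"],f.get("rvec"),f.get("tvec"),f.get("T_tool_cam"),f["shot"])
E
```

```text
pics
{'clock': 0.0, 'qpos': array([ 1.26857474e+00,  3.53648140e-01,  1.63417211e+00, -2.87929039e-05,
        1.15520904e+00, -2.37881453e-03]), 'qvel': array([-7.13666602e-04,  8.87829117e-04,  3.31561995e-04,  1.24240208e-03,
        2.26466713e-05,  1.08816157e-03]), 'joint_efforts': array([-2.04978896e-03, -6.05238390e+01, -3.42066658e+01, -1.93101587e-04,
        9.30500304e-03,  7.08375055e-06]), 'eef_pos': array([184.45281471, 596.63637413, 230.54544566]), 'tcp_rot': array([-3.14015595e+00,  2.29077299e-05,  2.84176155e+00]), 'contact_force': array([ 0.09376208,  0.1508852 , -0.418825  ]), 'wrist_torque': array([-0.01300057,  0.01557736, -0.01656914]), 'opening': 0.9987934883696235}
scene [[383.78871311   0.         281.16934531]
 [  0.         383.78871311 207.55271333]
 [  0.           0.           1.        ]] [ 2.11206114 -1.02884387  0.45362351] [-349.54789294  438.84831002  574.86433142] None 1
top [[430.49845245   0.         278.4252084 ]
 [  0.         430.49845245 210.22684647]
 [  0.           0.           1.        ]] [ 2.1462988  -2.19746168  0.05194532] [  59.21196666  601.39660298 1010.08704177] None 2
wrist [[293.32228999   0.         282.46404085]
 [  0.         293.32228999 213.17762244]
 [  0.           0.           1.        ]] None None [[ 8.71654081e-04 -9.62333754e-01 -2.71869429e-01  6.90124177e+01]
 [ 9.99999620e-01  8.44357756e-04  2.17382957e-04  4.90929606e-01]
 [ 2.03601044e-05 -2.71869515e-01  9.62334124e-01 -1.43002609e+02]
 [ 0.00000000e+00  0.00000000e+00  0.00000000e+00  1.00000000e+00]] 3
```

View pics/scene0.png

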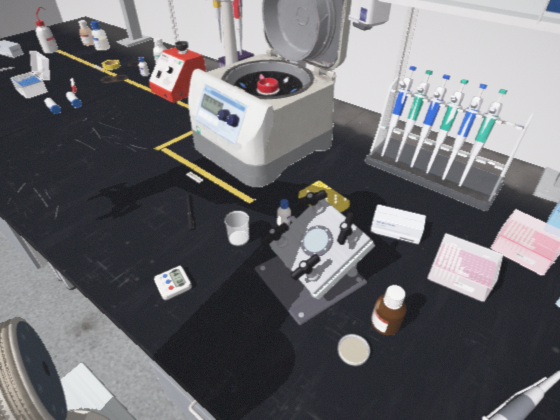

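View pics/top0.png

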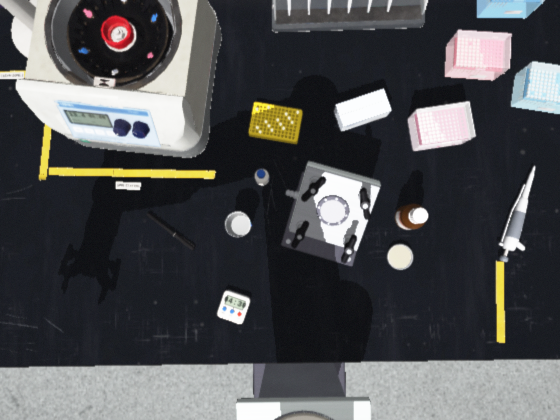

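View pics/wrist0.png

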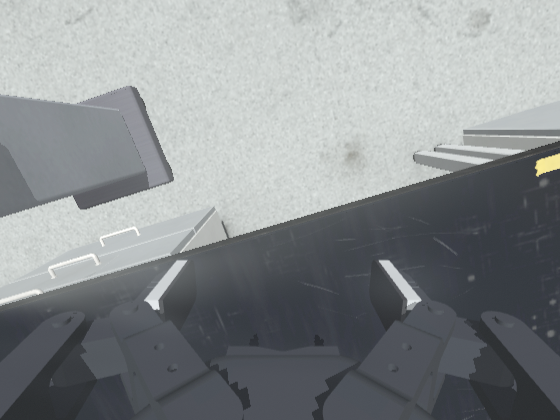

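Run:
```python
from rig import r
import cv2,pickle
import numpy as np
D={}
for n in ["scene","top"]:
    f=r.grab_frame(n); D[n]={'f':f,'m':{}}
    x0,y0=(240,170) if n=="scene" else (270,150)
    c=f["color"][y0:y0+150,x0:x0+ 150,::-1]
    cv2.imwrite(f"pics/{n}_crop.png",cv2.resize(c,(600,600),interpolation=cv2.INTER_CUBIC))
    for o in ["handle1","cover","filter_stand","collar1","beaker","dropper","amber_bottle","petri"]:
        l=r.silhouettes(f,o); D[n]['m'][o]=l
        for q in l: print(n,o,round(q["conf"],2),np.round(q["location"],1),q["mask"].sum())
pickle.dump(D,open("d0.pkl","wb"))
```

```text
scene handle1 0.92 [314.5 199.7] 467
scene handle1 0.91 [277.2 237.2] 357
scene handle1 0.83 [308.7 268.6] 471
scene handle1 0.79 [348.9 229.9] 408
scene cover 0.6 [316.2 244.9] 5679
scene cover 0.52 [235.6 226.9] 678
scene filter_stand 0.94 [313.2 256. ] 9330
scene collar1 0.9 [307.1 267.5] 433
scene collar1 0.87 [346.4 230.2] 424
scene collar1 0.81 [314.7 198.7] 407
scene collar1 0.71 [276.2 237. ] 418
scene beaker 0.95 [236.3 228.2] 726
scene dropper 0.61 [282.8 212. ] 273
scene amber_bottle 0.59 [391.1 308.9] 1289
scene petri 0.89 [354.9 349.8] 809
top handle1 0.85 [365.2 199.7] 294
top handle1 0.8 [310.6 189.2] 292
top handle1 0.76 [301.  233.6] 256
top handle1 0.51 [348.1 246.1] 309
top cover 0.91 [331.9 210.1] 5170
top cover 0.69 [399.9 257. ] 553
top filter_stand 0.78 [329.8 210.8] 6834
top collar1 0.73 [366.2 202.7] 265
top collar1 0.63 [313.9 187.3] 321
top collar1 0.57 [299.3 231.5] 266
top collar1 0.55 [348.3 245.3] 305
top dropper 0.67 [259.9 174.2] 179
top amber_bottle 0.76 [411.1 212.6] 666
top petri 0.77 [400.2 256.2] 500
top petri 0.72 [330.9 209.9] 6901
```

View pics/scene_crop.png

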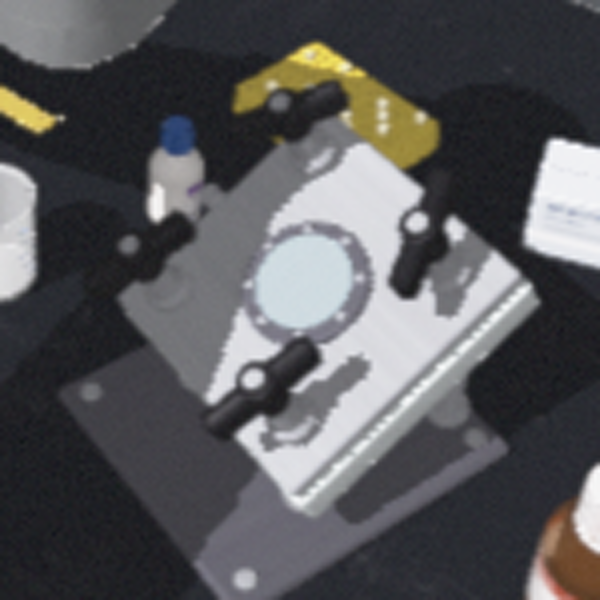

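View pics/top_crop.png

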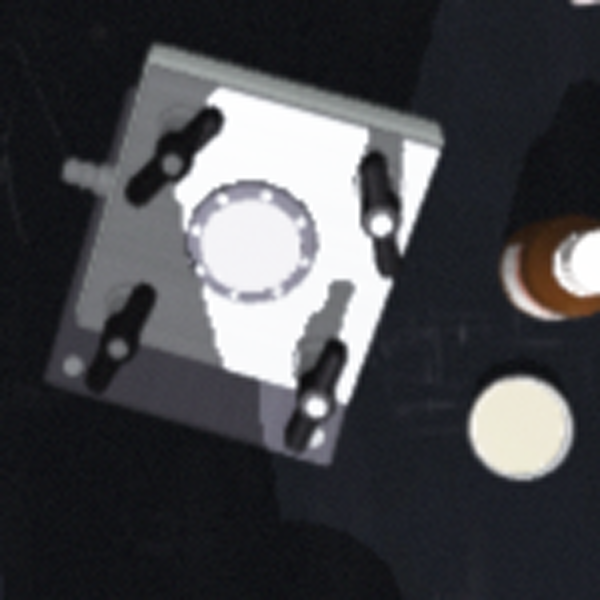

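```bash
cat > fit.py <<'E'
import pickle,cv2,numpy as np
from scipy.optimize import least_squares
D=pickle.load(open("d0.pkl","rb"))
def pj(n,P):
    f=D[n]['f'];return cv2.projectPoints(np.array(P,float).reshape(-1,3),f['rvec'],f['tvec'],f['K'],None)[0][:,0]
off={'scene':(240,170),'top':(270,150)}
def px(n,p): return (np.array(p,float)+.5)/4-.5+np.array(off[n])
ax=np.array([[54,54],[54,-54],[-54,-54],[-54,54]])
dots={'top':[(172,162),(381,223),(316,405),(119,347)],'scene':[(280,102),(417,222),(254,379),(129,243)]}
corn={'top':{0:(150,66),1:(440,146),3:(75,325)},'scene':{1:(530,282),2:(297,500),3:(118,300)}}
glass={'top':(254,240),'scene':(303,282)}
def Rc(yaw):
    t=np.radians(28)
    Rz=cv2.Rodrigues(np.array([0,0,yaw],float))[0]
    Ry=cv2.Rodrigues(np.array([0,-t,0.]))[0]
    return Rz@Ry
def model(p):
    R=Rc(p[3]);c=p[:3];return R,c
def res(p):
    R,c=model(p);o=[]
    W=lambda q:c+R@np.array(q,float)
    for n in('top','scene'):
        for i in range(4): o.append(pj(n,W([*ax[i],p[4]]))[0]-px(n,dots[n][i]))
        for i,q in corn[n].items(): o.append(pj(n,W([*(ax[i]/54*80),0]))[0]-px(n,q))
        o.append(pj(n,W([0,0,5]))[0]-px(n,glass[n]))
    return np.array(o)
if __name__=="__main__":
    best=min((least_squares(lambda p:res(p).ravel(),[450,-80,150,y0,60],loss='soft_l1') for y0 in(-.3,0,.3)),key=lambda s:s.cost)
    p=best.x;print(np.round(p,3),best.cost);print(np.round(res(p),2))
    np.save("p.npy",p)
E
python3 fit.py
```

```text
[ 5.95676e+02 -7.50940e+01  1.10923e+02 -3.06000e-01  6.68820e+01] 4.1235565704881765
[[ 0.04  0.53]
 [ 0.13  0.24]
 [-0.04  0.41]
 [-0.46  0.44]
 [-0.4  -0.76]
 [ 0.39  0.02]
 [-0.12 -0.5 ]
 [-0.87  0.38]
 [ 0.34 -0.09]
 [ 0.71  0.13]
 [ 0.31  0.13]
 [ 0.14  0.4 ]
 [-0.87 -1.51]
 [-0.45 -0.41]
 [ 0.26  0.13]
 [ 1.39  0.76]]
```

```bash
cat > tgt.py <<'E'
import numpy as np,cv2
from scipy.spatial.transform import Rotation as Ro
from fit import *
P=np.load("p.npy"); R,c=model(P)
def rel(pos,Rt,s):
    R0=Ro.from_euler('xyz',s['tcp_rot']).as_matrix()
    return np.degrees(Ro.from_matrix(R0.T@Rt).as_rotvec()), R0.T@(pos-s['eef_pos'])
def toolR(phi):  # tool y at cover-plane angle phi, tool z=-n
    y=R@np.array([np.cos(phi),np.sin(phi),0]); z=-R[:,2]; return np.column_stack([np.cross(y,z),y,z])
def where(s):  # tcp in cover frame, tool-y angle, normal misalignment
    R0=Ro.from_euler('xyz',s['tcp_rot']).as_matrix(); q=R.T@(s['eef_pos']-c); y=R.T@R0[:,1]
    return q,np.arctan2(y[1],y[0]),np.degrees(np.arccos(np.clip(-(R.T@R0)[2,2],-1,1)))
E
python3 - <<'E'
from tgt import *
tips={'top':[((215,115),(135,198)),((372,160),(390,268)),((337,347),(295,445)),((146,290),(97,388))],
 'scene':[((345,92),(240,117)),((440,175),(403,293)),((315,347),(212,425)),((188,222),(90,285))]}
for n in tips:
    f=D[n]['f'];Rw=cv2.Rodrigues(f['rvec'])[0];C=-Rw.T@f['tvec'].ravel()
    for i,(a,b) in enumerate(tips[n]):
        o=[]
        for q in(a,b):
            d=Rw.T@np.linalg.inv(f['K'])@np.array([*px(n,q),1]); d=R.T@d; C2=R.T@(C-c)
            t=(52-C2[2])/d[2]; o.append((C2+t*d)[:2])
        v=o[0]-o[1]; print(n,i+1,np.round(o,1).tolist(),round(np.hypot(*v),1),'ang',round(np.arctan2(v[1],v[0]),3),'mid-ax',np.round((o[0]+o[1])/2-ax[i],1))
for i in range(4): print(i+1,np.round(c+R@[*ax[i],49.5],1))
E
```

```text
top 1 [[79.9, 40.2], [24.9, 67.0]] 61.2 ang -0.454 mid-ax [-1.6 -0.4]
top 2 [[79.7, -41.1], [26.6, -67.9]] 59.5 ang 0.467 mid-ax [-0.8 -0.5]
top 3 [[-24.5, -56.1], [-87.4, -52.7]] 63.0 ang -0.054 mid-ax [-1.9 -0.4]
top 4 [[-23.6, 48.0], [-87.9, 58.1]] 65.2 ang -0.155 mid-ax [-1.7 -1. ]
scene 1 [[82.3, 41.2], [35.5, 76.3]] 58.6 ang -0.643 mid-ax [4.9 4.8]
scene 2 [[80.8, -34.1], [25.5, -66.9]] 64.3 ang 0.535 mid-ax [-0.8  3.5]
scene 3 [[-22.5, -55.2], [-84.2, -47.2]] 62.2 ang -0.129 mid-ax [0.7 2.8]
scene 4 [[-23.8, 49.6], [-83.7, 63.5]] 61.5 ang -0.226 mid-ax [0.2 2.6]
1 [635.3 -31.  180. ]
2 [ 602.7 -134.   180. ]
3 [ 511.8 -105.2  129.3]
4 [544.4  -2.2 129.3]
```

Run:
```python
from tgt import *
from rig import r
s=r.sense()
print(rel(c+R@[0,0,170],toolR(1.3),s), c+R@[0,0,170])
```

```text
(array([ -3.69643269, -27.84393436,  15.57843069]), array([-511.47247748, -520.29193852,  -29.72696554])) [519.58487861 -51.01454805 261.02434621]
```

Emit:
{"method": "play_rows", "body": {
  "moves": [
    [[-3.7,-27.8,15.6],[-511.5,-520.3,-29.7],0.5],
    [[-3.7,-27.8,15.6],[-511.5,-520.3,-29.7],0.5],
    [[-3.7,-27.8,15.6],[-511.5,-520.3,-29.7],0.5],
    [[-3.7,-27.8,15.6],[-511.5,-520.3,-29.7],0.5],
    [[-3.7,-27.8,15.6],[-511.5,-520.3,-29.7],0.5],
    [[-3.7,-27.8,15.6],[-511.5,-520.3,-29.7],0.5],
    [[-3.7,-27.8,15.6],[-511.5,-520.3,-29.7],0.5],
    [[-3.7,-27.8,15.6],[-511.5,-520.3,-29.7],0.5],
    [[-3.7,-27.8,15.6],[-511.5,-520.3,-29.7],0.5],
    [[-3.7,-27.8,15.6],[-511.5,-520.3,-29.7],0.5],
    [[-3.7,-27.8,15.6],[-511.5,-520.3,-29.7],0.5],
    [[-3.7,-27.8,15.6],[-511.5,-520.3,-29.7],0.5],
    [[-3.7,-27.8,15.6],[-511.5,-520.3,-29.7],0.5],
    [[-3.7,-27.8,15.6],[-511.5,-520.3,-29.7],0.5],
    [[-3.7,-27.8,15.6],[-511.5,-520.3,-29.7],0.5],
    [[-3.7,-27.8,15.6],[-511.5,-520.3,-29.7],0.5],
    [[-3.7,-27.8,15.6],[-511.5,-520.3,-29.7],0.5],
    [[-3.7,-27.8,15.6],[-511.5,-520.3,-29.7],0.5]
  ],
  "newtons": 50
}}

```text
clock: 2.85
eef_pos: [519.0, -50.4, 260.7]
tcp_rot: [3.001, 0.468, 2.531]
contact_force: [-0.2, -0.1, 0.6]
opening: 0.494
```

```bash
cat > look.py <<'E'
import sys,cv2,pickle
from tgt import *
from rig import r
def look(tag):
    s=r.sense(); f=r.grab_frame("wrist"); cv2.imwrite(f"pics/{tag}.png",f["color"][:,:,::-1])
    pickle.dump((s,f),open(f"{tag}.pkl","wb")); return s,f
if __name__=="__main__":
    s,f=look(sys.argv[1]); q,phi,mis=where(s); print(s['clock'],np.round(q,1),round(phi,3),round(mis,2),np.round(s['qpos'],2),s['opening'],np.round(s['contact_force'],1),np.round(s['wrist_torque'],2))
E
python3 look.py w1
```

```text
2.85 [ -0.8   0.4 170.1] 1.3 0.08 [-0.01 -0.06  2.15 -0.25  0.59 -0.83] 0.49372861347088776 [-0.2 -0.1  0.6] [0.1  0.2  0.03]
```

View pics/w1.png

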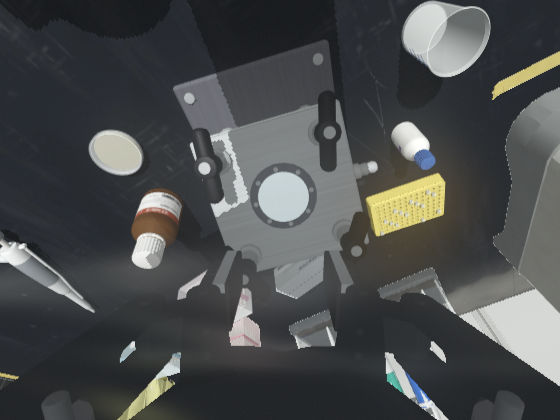

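```bash
cat > wr.py <<'E'
from tgt import *
import pickle
def cam(tag):
    s,f=pickle.load(open(tag+".pkl","rb"))
    T=np.eye(4);T[:3,:3]=Ro.from_euler('xyz',s['tcp_rot']).as_matrix();T[:3,3]=s['eef_pos']
    return T@f['T_tool_cam'],f['K'],f
def proj(tag,X):
    T,K,_=cam(tag);q=np.linalg.inv(T)@np.append(X,1);q=K@q[:3];return q[:2]/q[2]
def ray(tag,uv,z):  # cover-frame xy at height z
    T,K,_=cam(tag);d=R.T@T[:3,:3]@np.linalg.inv(K)@np.array([*uv,1]);C=R.T@(T[:3,3]-c)
    return (C+(z-C[2])/d[2]*d)[:2]
E
python3 - <<'E'
from wr import *
for i in (2,3): print(i+1,proj('w1',c+R@[*ax[i],66.9]))
print(proj('w1',c+R@[0,0,5]))
for u,z in (((284,196),5),((205,168),66.9),((329,132),66.9)): print(np.round(ray('w1',u,z),1))
import cv2
f=cam('w1')[2]
cv2.imwrite('pics/w1c.png',cv2.resize(f['color'][80:280,160:380,::-1],None,fx=3,fy=3,interpolation=cv2.INTER_CUBIC))
E
```

```text
3 [202.14720682 170.40393067]
4 [327.83402285 134.82380104]
[281.67329701 197.99277043]
[-1.4  3. ]
[-55.3 -51. ]
[-55.9  55.4]
```

View pics/w1c.png

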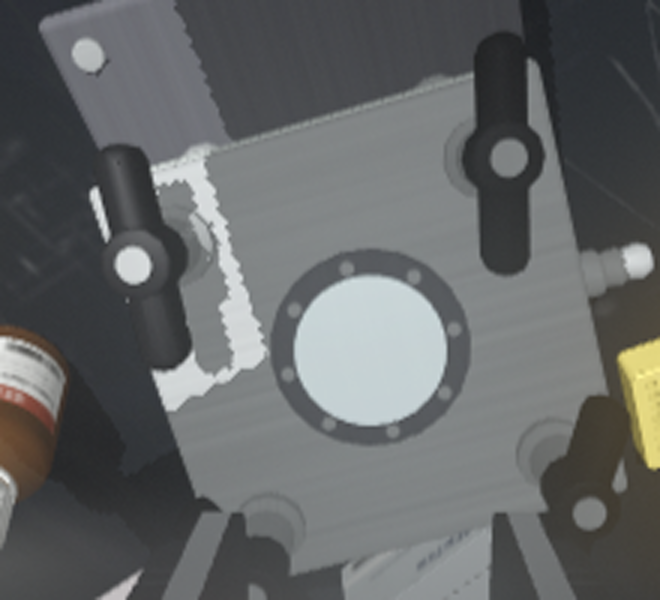

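Run:
```python
from wr import *
def u(p): return ((p[0]+.5)/3-.5+160,(p[1]+.5)/3-.5+80)
for n,a,b in ((3,(171,352),(121,163)),(4,(503,258),(499,50))):
    A,B=ray('w1',u(a),58),ray('w1',u(b),58);v=A-B;print(n,A,B,np.arctan2(v[1],v[0]),np.hypot(*v),(A+B)/2)
A=ray('w1',u((590,513)),66.9);B=ray('w1',u((602,412)),58);v=A-B;print(1,A,B,np.arctan2(v[1],v[0]),np.hypot(*v))
```

```text
3 [-27.79780067 -52.18109517] [-82.81716395 -48.07541957] -0.0744843252527125 55.17233825774 [-55.30748231 -50.12825737]
4 [-28.53900202  49.00624418] [-83.3987475   60.65731838] -0.20926990254495478 56.0833237573619 [-55.96887476  54.83178128]
1 [51.58871006 55.93079043] [24.53338443 67.36313595] -0.3997973370559793 29.37157076224457
```

```bash
python3 - <<'E'
from tgt import *
p=P.copy();p[:3]+=R@[-.7,1.,0];np.save("p.npy",p)
E
cat > plan.py <<'E'
import sys
from tgt import *
from rig import r
SG=[-1,1,1,-1]
def tcp(i,th,z,rad=24):
    a=ax[i-1]+SG[i-1]*rad*np.array([np.cos(th),np.sin(th)])
    return c+R@[a[0],a[1],z],toolR(th+np.pi/2)
if __name__=="__main__":
    s=r.sense();i=int(sys.argv[1]);th=float(sys.argv[2])
    q,phi,mis=where(s);print('now',s['clock'],np.round(q,1),round(phi-np.pi/2,3),round(mis,2),np.round(s['qpos'],2),round(s['opening'],3),np.round(s['contact_force'],1),np.round(s['wrist_torque'],2))
    for z in map(float,sys.argv[3:]):
        a,b=rel(*tcp(i,th,z),s);print(z,np.round(a,1).tolist(),np.round(b,1).tolist())
E
python3 plan.py 1 -0.45 100 30.5
```

```text
now 2.9 [-1.000e-01 -2.000e-01  1.701e+02] -0.27 0.08 [-0.01 -0.06  2.15 -0.25  0.59 -0.83] 0.5 [-0.2  1.2  0.3] [0.08 0.25 0.06]
100.0 [0.0, -0.1, 10.3] [-14.2, 70.9, 70.1]
30.5 [0.0, -0.1, 10.3] [-14.2, 70.9, 139.6]
```

Emit:
{"method": "play_rows", "body": {
  "moves": [
    [[0,0,10.3],[-14.2,70.9,70.1],0.5],
    [[0,0,10.3],[-14.2,70.9,70.1],0.5],
    [[0,0,10.3],[-14.2,70.9,70.1],0.5],
    [[0,0,10.3],[-14.2,70.9,105],0.5],
    [[0,0,10.3],[-14.2,70.9,139.6],0.5],
    [[0,0,10.3],[-14.2,70.9,139.6],0.5]
  ]
}}

```text
clock: 3.5
eef_pos: [626.8, -16.0, 148.8]
tcp_rot: [2.92, 0.431, 2.34]
contact_force: [-1.1, 0.1, -0.3]
opening: 0.5
```

```bash
python3 plan.py 1 -0.45 30.5; python3 look.py w2
```

```text
now 3.5 [28.9 64.8 27.9] -0.447 0.4 [ 0.06  0.29  2.05 -0.46  0.39 -0.36] 0.5 [-1.1  0.1 -0.3] [ 0.08  0.25 -0.01]
30.5 [-0.2, -0.3, 0.2] [-3.2, 1.2, -2.6]
3.5 [28.9 64.8 27.9] 1.124 0.4 [ 0.06  0.29  2.05 -0.46  0.39 -0.36] 0.49958295510375716 [-1.1  0.1 -0.3] [ 0.08  0.25 -0.01]
```

View pics/w2.png

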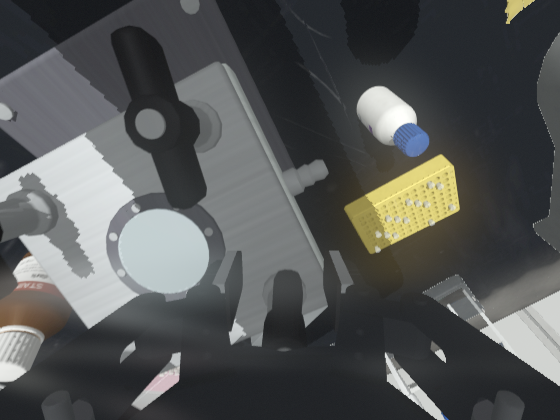

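```bash
python3 plan.py 1 -0.45 30.5
```

```text
now 3.55 [30.  64.7 29.6] -0.447 0.3 [ 0.06  0.29  2.05 -0.46  0.39 -0.36] 0.5 [-0.5 -0.3  0.2] [ 0.08  0.24 -0.02]
30.5 [-0.2, -0.3, 0.2] [-2.3, 0.8, -0.9]
```

Emit:
{"method": "play_rows", "body": {
  "moves": [
    [[-0.2,-0.3,0.2],[-2.0,0.8,-0.9],0],
    [[-0.2,-0.3,0.2],[-2.0,0.8,-0.9],0],
    [[-0.2,-0.3,0.2],[-2.0,0.8,-0.9],0],
    [[-0.2,-0.3,0.2],[-2.0,0.8,-0.9],0],
    [[-0.2,-0.3,0.2],[-2.0,0.8,-0.9],0]
  ]
}}

```text
clock: 4.05
eef_pos: [628.1, -16.5, 154.0]
tcp_rot: [2.912, 0.438, 2.333]
contact_force: [-8.1, 3.3, 8.7]
opening: 0.144
```

```bash
python3 plan.py 1 -0.45 30.5
```

```text
now 4.05 [32.7 64.7 31.8] -0.451 0.15 [ 0.06  0.28  2.05 -0.47  0.38 -0.35] 0.144 [-8.1  3.3  8.7] [ 0.14  0.55 -0.2 ]
30.5 [0.1, 0.1, -0.1] [0.2, -0.3, 1.3]
```

Emit:
{"method": "play_rows", "body": {
  "moves": [
    [[0,0,7.5],[-0.2,3.1,0.5],0],
    [[0,0,15],[-0.8,6.2,0.9],0],
    [[0,0,22.5],[-1.8,9.2,1.4],0],
    [[0,0,30],[-3.2,12.0,1.8],0],
    [[0,0,37.5],[-5.0,14.6,2.3],0],
    [[0,0,37.5],[-5.0,14.6,2.3],0],
    [[0,0,37.5],[-5.0,14.6,2.3],0]
  ]
}}

```text
clock: 4.75
eef_pos: [640.9, -9.7, 157.3]
tcp_rot: [2.697, 0.214, 1.684]
contact_force: [-3.7, -4.4, 0.6]
opening: 0.147
```

```bash
python3 plan.py 1 -1.105 28.2
```

```text
now 4.75 [43.1 74.9 30. ] -1.102 0.11 [ 0.08  0.29  2.02 -0.46  0.4   0.3 ] 0.147 [-3.7 -4.4  0.6] [-0.57  0.74 -0.6 ]
28.2 [0.1, 0.0, 0.1] [0.4, 0.3, 1.8]
```

Emit:
{"method": "play_rows", "body": {
  "moves": [
    [[0,0,0],[0,0,0],0.5],
    [[0,0,0],[0,0,0],0.5],
    [[0,0,0],[0,0,0],0.5],
    [[0,0,0],[0,0,-40],0.5],
    [[0,0,0],[0,0,-80],0.5],
    [[0,0,0],[0,0,-100],0.5]
  ]
}}

```text
clock: 5.35
eef_pos: [596.1, 5.1, 248.4]
tcp_rot: [2.694, 0.214, 1.685]
contact_force: [0.9, 0.3, 0.2]
opening: 0.5
```

```bash
python3 plan.py 3 -0.075 100 30.5; python3 look.py w3
```

```text
now 5.35 [ 44.2  75.6 132.5] -1.102 0.28 [ 0.12  0.1   2.03 -0.35  0.59  0.21] 0.5 [0.9 0.3 0.2] [0.06 0.22 0.01]
100.0 [0.2, 0.2, -58.8] [-83.6, -125.8, 32.0]
30.5 [0.2, 0.2, -58.8] [-83.5, -126.2, 101.5]
5.35 [ 44.2  75.6 132.5] 0.469 0.28 [ 0.12  0.1   2.03 -0.35  0.59  0.21] 0.49984445753271983 [0.9 0.3 0.2] [0.06 0.22 0.01]
```

View pics/w3.png

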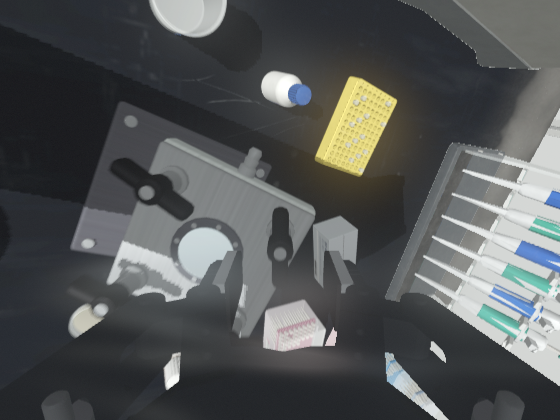

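Emit:
{"method": "play_rows", "body": {
  "moves": [
    [[0,0,-58.8],[-83.6,-125.8,32],0.5],
    [[0,0,-58.8],[-83.6,-125.8,32],0.5],
    [[0,0,-58.8],[-83.6,-125.8,32],0.5],
    [[0,0,-58.8],[-83.6,-125.8,32],0.5],
    [[0,0,-58.8],[-83.6,-125.8,32],0.5],
    [[0,0,-58.8],[-83.6,-125.8,32],0.5],
    [[0,0,-58.8],[-83.6,-125.8,32],0.5],
    [[0,0,-58.8],[-83.6,-125.8,32],0.5],
    [[0,0,-58.8],[-83.6,-125.8,32],0.5],
    [[0,0,-58.8],[-83.6,-126,67],0.5],
    [[0,0,-58.8],[-83.6,-126.2,101.5],0.5],
    [[0,0,-58.8],[-83.6,-126.2,101.5],0.5]
  ]
}}

```text
clock: 6.6
eef_pos: [539.6, -114.5, 121.6]
tcp_rot: [3.098, 0.489, 2.748]
contact_force: [-0.3, 0.1, 0.6]
opening: 0.499
```

```bash
python3 look.py w4;python3 plan.py 3 -0.075 30.5
```

```text
6.6 [-31.  -55.5  29. ] 1.494 0.16 [-0.17  0.23  2.24 -0.31  0.19 -1.07] 0.49865443240551033 [-0.3  0.1  0.6] [0.04 0.23 0.01]
now 6.65 [-30.4 -55.6  30.5] -0.077 0.2 [-0.17  0.23  2.24 -0.31  0.2  -1.07] 0.501 [ 0.4  0.3 -0.2] [0.04 0.19 0.04]
30.5 [0.1, 0.2, -0.1] [-0.4, -0.2, -0.0]
```

View pics/w4.png

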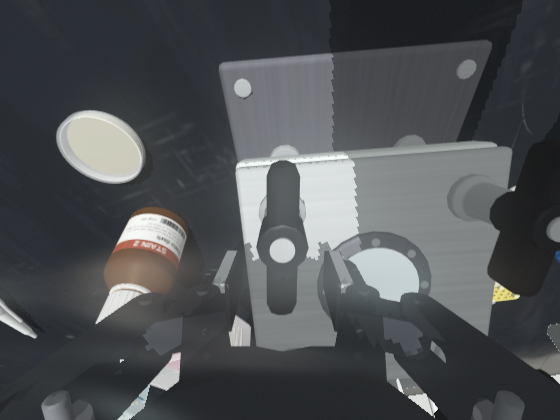

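Emit:
{"method": "play_rows", "body": {
  "moves": [
    [[0,0,0],[-0.4,-0.2,0],0],
    [[0,0,0],[-0.4,-0.2,0],0],
    [[0,0,0],[-0.4,-0.2,0],0],
    [[0,0,0],[-0.4,-0.2,0],0],
    [[0,0,0],[-0.4,-0.2,0],0],
    [[0,0,7.5],[-0.2,-3.3,0.5],0],
    [[0,0,15],[0.4,-6.4,0.9],0],
    [[0,0,22.5],[1.4,-9.4,1.4],0],
    [[0,0,30],[2.8,-12.2,1.8],0],
    [[0,0,37.5],[4.6,-14.8,2.3],0],
    [[0,0,37.5],[4.6,-14.8,2.3],0],
    [[0,0,37.5],[4.6,-14.8,2.3],0]
  ]
}}

```text
clock: 7.85
eef_pos: [531.0, -127.7, 119.3]
tcp_rot: [2.797, 0.358, 2.04]
contact_force: [-7.8, -4.9, 10.1]
opening: 0.142
```

```bash
python3 plan.py 3 -0.73 28.2
```

```text
now 7.85 [-35.8 -70.6  28.9] -0.732 0.21 [-0.21  0.23  2.25 -0.25  0.18 -0.51] 0.142 [-7.8 -4.9 10.1] [-0.92  0.68 -0.59]
28.2 [0.2, 0.1, -0.1] [0.6, 0.3, 0.7]
```

Release, retreat, then handle2.

Emit:
{"method": "play_rows", "body": {
  "moves": [
    [[0,0,0],[0,0,0],0.5],
    [[0,0,0],[0,0,0],0.5],
    [[0,0,0],[0,0,0],0.5],
    [[0,0,0],[0,0,-40],0.5],
    [[0,0,0],[0,0,-80],0.5],
    [[0,0,0],[0,0,-100],0.5]
  ]
}}

```text
clock: 8.45
eef_pos: [485.5, -113.1, 209.3]
tcp_rot: [2.795, 0.359, 2.04]
contact_force: [-0.1, -0.3, -0.4]
opening: 0.504
```

```bash
python3 look.py w5; python3 plan.py 2 0.49 100 30.5
```

```text
8.45 [-35.7 -70.5 130.8] 0.839 0.3 [-0.2  -0.03  2.26 -0.12  0.42 -0.63] 0.5040527540533304 [-0.1 -0.3 -0.4] [ 0.01  0.23 -0.01]
now 8.5 [-34.5 -70.4 132.5] -0.732 0.46 [-0.2  -0.03  2.26 -0.12  0.42 -0.63] 0.502 [ 0.7 -0.3  2.1] [ 0.12  0.17 -0.01]
100.0 [0.2, 0.5, -70.0] [-62.9, 93.7, 33.4]
30.5 [0.2, 0.5, -70.0] [-62.6, 93.3, 102.9]
```

View pics/w5.png

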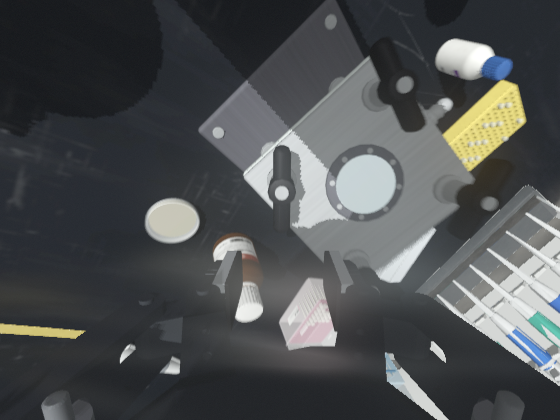

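Emit:
{"method": "play_rows", "body": {
  "moves": [
    [[0.2,0.5,-70],[-62.9,93.7,33.4],0.5],
    [[0.2,0.5,-70],[-62.9,93.7,33.4],0.5],
    [[0.2,0.5,-70],[-62.9,93.7,33.4],0.5],
    [[0.2,0.5,-70],[-62.9,93.7,33.4],0.5],
    [[0.2,0.5,-70],[-62.9,93.7,33.4],0.5],
    [[0.2,0.5,-70],[-62.9,93.7,33.4],0.5],
    [[0.2,0.5,-70],[-62.9,93.7,33.4],0.5],
    [[0.2,0.5,-70],[-62.9,93.7,33.4],0.5],
    [[0.2,0.5,-70],[-62.9,93.7,33.4],0.5],
    [[0.2,0.5,-70],[-62.9,93.7,33.4],0.5],
    [[0.2,0.5,-70],[-62.9,93.7,68],0.5],
    [[0.2,0.5,-70],[-62.8,93.3,102.9],0.5],
    [[0.2,0.5,-70],[-62.8,93.3,102.9],0.5]
  ]
}}

```text
clock: 9.8
eef_pos: [631.2, -130.4, 168.5]
tcp_rot: [-2.901, 0.422, -2.91]
contact_force: [-0.4, 0.1, 0.1]
opening: 0.5
```

```bash
python3 look.py w6; python3 plan.py 2 0.49 30.5
```

```text
9.8 [ 72.4 -43.1  27.1] 2.057 0.39 [-0.17  0.27  2.02 -0.17  0.38 -1.78] 0.5000424864877444 [-0.4  0.1  0.1] [ 0.05  0.25 -0.02]
now 9.85 [ 73.4 -43.   28.8] 0.487 0.3 [-0.17  0.27  2.02 -0.17  0.38 -1.78] 0.497 [-0.6 -0.6  0.1] [0.03 0.16 0.04]
30.5 [0.1, -0.3, -0.2] [-1.7, -0.6, -1.7]
```

View pics/w6.png

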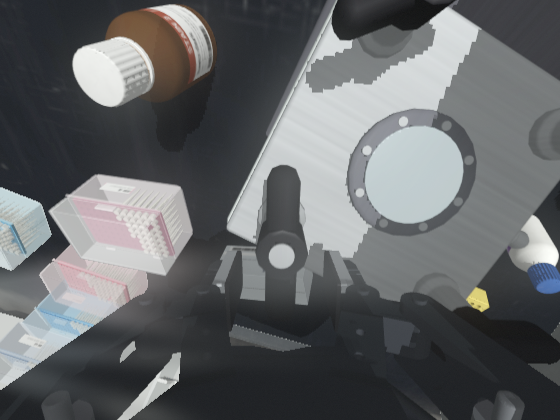

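Aligned (bar at column 283, between the jaws at 228/338). Close and turn.

Emit:
{"method": "play_rows", "body": {
  "moves": [
    [[0,0,0],[-1.4,-0.5,-1.5],0],
    [[0,0,0],[-1.4,-0.5,-1.5],0],
    [[0,0,0],[-1.4,-0.5,-1.5],0],
    [[0,0,0],[-1.4,-0.5,-1.5],0],
    [[0,0,0],[-1.4,-0.5,-1.5],0],
    [[0,0,7.5],[-1.2,-3.6,-1.0],0],
    [[0,0,15],[-0.6,-6.7,-0.6],0],
    [[0,0,22.5],[0.4,-9.7,-0.1],0],
    [[0,0,30],[1.8,-12.5,0.3],0],
    [[0,0,37.5],[3.6,-15.1,0.8],0],
    [[0,0,37.5],[3.6,-15.1,0.8],0],
    [[0,0,37.5],[3.6,-15.1,0.8],0]
  ]
}}

```text
clock: 11.05
eef_pos: [630.7, -146.4, 172.9]
tcp_rot: [3.055, 0.478, 2.646]
contact_force: [-5.0, -0.3, 8.8]
opening: 0.143
```

```bash
python3 plan.py 2 -0.165 28.2
```

```text
now 11.05 [ 78.3 -58.4  29. ] -0.168 0.19 [-0.2   0.27  2.01 -0.13  0.38 -1.19] 0.143 [-5.  -0.3  8.8] [-0.06  0.43 -0.18]
28.2 [-0.1, -0.2, -0.2] [0.7, 0.3, 0.8]
```

Emit:
{"method": "play_rows", "body": {
  "moves": [
    [[0,0,0],[0,0,0],0.5],
    [[0,0,0],[0,0,0],0.5],
    [[0,0,0],[0,0,0],0.5],
    [[0,0,0],[0,0,-40],0.5],
    [[0,0,0],[0,0,-80],0.5],
    [[0,0,0],[0,0,-100],0.5]
  ]
}}

```text
clock: 11.65
eef_pos: [586.0, -131.9, 263.8]
tcp_rot: [3.054, 0.48, 2.646]
contact_force: [0.6, -0.4, 0.4]
opening: 0.502
```

```bash
python3 look.py w7; python3 plan.py 4 -0.2 100 30.5
```

```text
11.65 [ 79.5 -58.1 131.3] 1.403 0.08 [-0.19  0.07  2.02 -0.1   0.57 -1.22] 0.5020449974853963 [ 0.6 -0.4  0.4] [ 0.1   0.18 -0.03]
now 11.7 [ 80.8 -58.1 133.2] -0.168 0.1 [-0.19  0.07  2.01 -0.1   0.58 -1.22] 0.499 [ 0.8 -0.7  2.2] [ 0.08  0.15 -0.01]
100.0 [-0.0, 0.1, 1.8] [175.7, 88.7, 32.9]
30.5 [-0.0, 0.1, 1.8] [175.8, 88.7, 102.4]
```

View pics/w7.png

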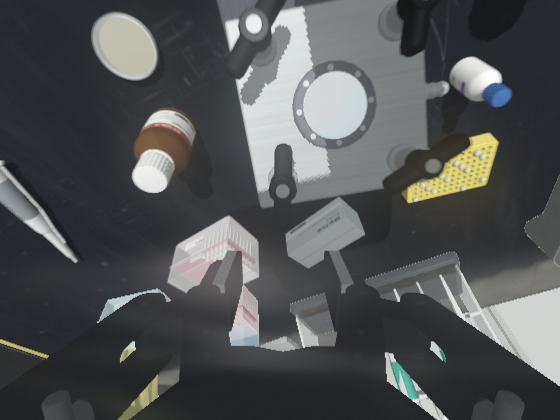

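Emit:
{"method": "play_rows", "body": {
  "moves": [
    [[0,0.1,1.8],[175.7,88.7,32.9],0.5],
    [[0,0.1,1.8],[175.7,88.7,32.9],0.5],
    [[0,0.1,1.8],[175.7,88.7,32.9],0.5],
    [[0,0.1,1.8],[175.7,88.7,32.9],0.5],
    [[0,0.1,1.8],[175.7,88.7,32.9],0.5],
    [[0,0.1,1.8],[175.7,88.7,32.9],0.5],
    [[0,0.1,1.8],[175.7,88.7,68],0.5],
    [[0,0.1,1.8],[175.8,88.7,102.4],0.5],
    [[0,0.1,1.8],[175.8,88.7,102.4],0.5]
  ]
}}

```text
clock: 12.6
eef_pos: [534.4, 5.9, 98.1]
tcp_rot: [3.04, 0.475, 2.611]
contact_force: [0.1, -0.1, 0.2]
opening: 0.501
```

```bash
python3 look.py w8; python3 plan.py 4 -0.2 30.5
```

```text
12.6 [-78.5  57.7  27.6] 1.372 0.26 [ 0.14  0.27  2.26 -0.91  0.26 -0.08] 0.5005497624499538 [ 0.1 -0.1  0.2] [0.04 0.23 0.01]
now 12.65 [-78.2  57.6  29.1] -0.199 0.23 [ 0.14  0.27  2.26 -0.9   0.26 -0.09] 0.502 [ 0.2 -0.3  0.4] [0.08 0.18 0.  ]
30.5 [-0.2, -0.2, 0.0] [-0.4, 1.3, -1.4]
```

View pics/w8.png

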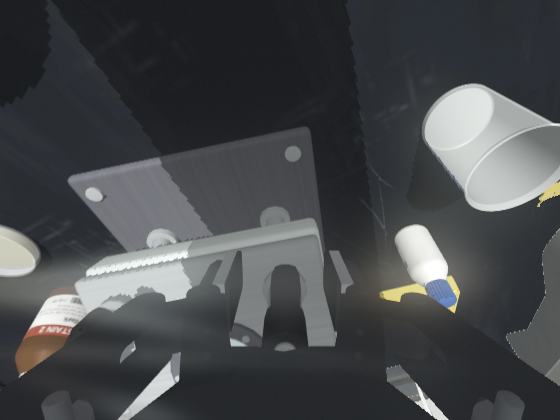

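Emit:
{"method": "play_rows", "body": {
  "moves": [
    [[0,0,0],[-0.3,1.0,-1.2],0],
    [[0,0,0],[-0.3,1.0,-1.2],0],
    [[0,0,0],[-0.3,1.0,-1.2],0],
    [[0,0,0],[-0.3,1.0,-1.2],0],
    [[0,0,0],[-0.3,1.0,-1.2],0],
    [[0,0,7.5],[-0.5,4.1,-0.7],0],
    [[0,0,15],[-1.1,7.2,-0.3],0],
    [[0,0,22.5],[-2.1,10.2,0.2],0],
    [[0,0,30],[-3.5,13.0,0.6],0],
    [[0,0,37.5],[-5.3,15.6,1.1],0],
    [[0,0,37.5],[-5.3,15.6,1.1],0],
    [[0,0,37.5],[-5.3,15.6,1.1],0]
  ]
}}

```text
clock: 13.85
eef_pos: [545.5, 16.5, 103.5]
tcp_rot: [2.764, 0.315, 1.919]
contact_force: [-5.1, -4.8, 11.1]
opening: 0.145
```

```bash
python3 plan.py 4 -0.855 28.2
```

```text
now 13.85 [-69.4  71.2  28.8] -0.855 0.25 [ 0.16  0.28  2.24 -0.86  0.29  0.55] 0.145 [-5.1 -4.8 11.1] [-0.77  0.15 -0.67]
28.2 [-0.2, 0.1, 0.0] [0.9, 0.3, 0.6]
```

Emit:
{"method": "play_rows", "body": {
  "moves": [
    [[0,0,0],[0,0,0],0.5],
    [[0,0,0],[0,0,0],0.5],
    [[0,0,0],[0,0,0],0.5],
    [[0,0,0],[0,0,-40],0.5],
    [[0,0,0],[0,0,-80],0.5],
    [[0,0,0],[0,0,-120],0.5],
    [[0,0,0],[0,0,-150],0.5]
  ]
}}

```text
clock: 14.55
eef_pos: [478.0, 38.8, 237.8]
tcp_rot: [2.763, 0.314, 1.919]
contact_force: [0.1, -0.2, 0.6]
opening: 0.497
```

```bash
python3 look.py w9; python3 plan.py 1 -1.105 100 28.2
```

```text
14.55 [-69.1  72.1 180.8] 0.716 0.17 [ 0.26 -0.08  2.23 -0.45  0.62  0.17] 0.4969541413684226 [ 0.1 -0.2  0.6] [0.03 0.23 0.01]
now 14.6 [-67.2  72.7 183.8] -0.856 0.11 [ 0.26 -0.08  2.23 -0.45  0.62  0.17] 0.499 [ 1.5 -0.2  4. ] [0.01 0.07 0.02]
100.0 [0.1, 0.1, 14.3] [-70.2, 85.1, 84.0]
28.2 [0.1, 0.1, 14.3] [-70.1, 85.0, 155.8]
```

View pics/w9.png

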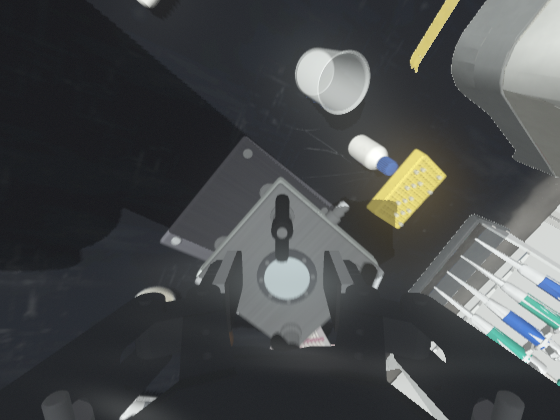

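Emit:
{"method": "play_rows", "body": {
  "moves": [
    [[0,0,14.3],[-70.2,85.1,84],0.5],
    [[0,0,14.3],[-70.2,85.1,84],0.5],
    [[0,0,14.3],[-70.2,85.1,84],0.5],
    [[0,0,14.3],[-70.2,85.1,84],0.5],
    [[0,0,14.3],[-70.2,85.1,84],0.5],
    [[0,0,14.3],[-70.1,85,120],0.5],
    [[0,0,14.3],[-70.1,85,155.8],0.5],
    [[0,0,14.3],[-70.1,85,155.8],0.5]
  ]
}}

```text
clock: 15.4
eef_pos: [639.5, -9.7, 151.6]
tcp_rot: [2.703, 0.213, 1.683]
contact_force: [-0.6, 0.0, 0.6]
opening: 0.499
```

```bash
python3 - <<'E'
s=open('plan.py').read()
s=s.replace("    for z in map","    R0=Ro.from_euler('xyz',s['tcp_rot']).as_matrix();print('tool F',np.round(R0.T@s['contact_force'],1),'M',np.round(R0.T@s['wrist_torque'],2))\n    for z in map")
open('plan.py','w').write(s)
E
python3 look.py w10; python3 plan.py 1 -1.105 28.2
```

```text
15.4 [39.3 74.6 25.6] 0.467 0.28 [ 0.08  0.3   2.02 -0.47  0.4   0.31] 0.49859513233332836 [-0.6  0.   0.6] [ 0.05  0.18 -0.  ]
now 15.45 [40.4 74.9 27.3] -1.104 0.18 [ 0.08  0.3   2.02 -0.47  0.4   0.31] 0.499 [0.1 0.1 0.2] [ 0.03  0.2  -0.  ]
tool F [ 0.   0.2 -0.2] M [ 0.19  0.06 -0.01]
28.2 [-0.2, 0.0, 0.0] [-0.7, 2.7, -0.9]
```

View pics/w10.png

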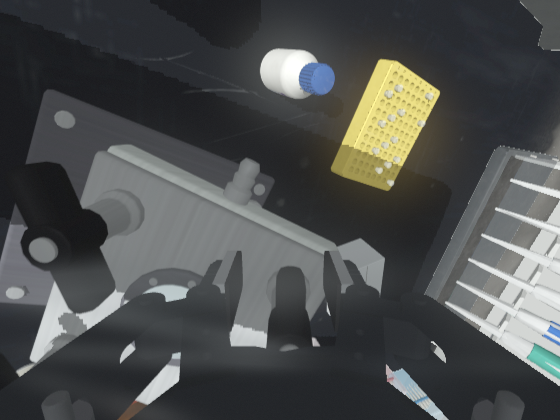

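Emit:
{"method": "play_rows", "body": {
  "moves": [
    [[0,0,0],[-0.6,2.2,-0.7],0],
    [[0,0,0],[-0.6,2.2,-0.7],0],
    [[0,0,0],[-0.6,2.2,-0.7],0],
    [[0,0,0],[-0.6,2.2,-0.7],0],
    [[0,0,0],[-0.6,2.2,-0.7],0],
    [[0,0,7.5],[-0.8,5.3,-0.2],0],
    [[0,0,15],[-1.4,8.4,0.2],0],
    [[0,0,22.5],[-2.4,11.4,0.7],0],
    [[0,0,30],[-3.8,14.2,1.1],0],
    [[0,0,30],[-3.8,14.2,1.1],0]
  ]
}}

```text
clock: 16.45
eef_pos: [652.8, -10.5, 160.8]
tcp_rot: [2.655, -0.027, 1.208]
contact_force: [-5.8, 1.7, 4.5]
opening: 0.143
```

```bash
python3 plan.py 1 -1.629 26.4
```

```text
now 16.45 [55.  77.8 27.6] -1.633 0.16 [ 0.07  0.31  1.99 -0.44  0.42  0.81] 0.143 [-5.8  1.7  4.5] [ 0.21  0.69 -0.24]
tool F [-0.4 -3.3 -6.8] M [ 0.71 -0.17  0.21]
26.4 [-0.1, 0.1, -0.2] [0.2, 0.3, 1.2]
```

Emit:
{"method": "play_rows", "body": {
  "moves": [
    [[0,0,4],[-0.1,1.7,0.3],0],
    [[0,0,4],[-0.1,1.7,0.3],0]
  ]
}}

```text
clock: 16.65
eef_pos: [653.8, -11.2, 161.8]
tcp_rot: [2.658, -0.06, 1.146]
contact_force: [1.9, -1.4, -5.8]
opening: 0.141
```

```bash
python3 plan.py 1 -1.699 26.2
```

```text
now 16.65 [56.5 77.5 28. ] -1.704 0.15 [ 0.07  0.31  1.99 -0.44  0.43  0.87] 0.141 [ 1.9 -1.4 -5.8] [0.22 0.37 0.05]
tool F [-0.8 -0.7  6.2] M [0.43 0.05 0.  ]
26.2 [-0.1, 0.1, -0.3] [0.4, 0.5, 1.8]
```

Emit:
{"method": "play_rows", "body": {
  "moves": [
    [[0,0,4],[-0.1,1.7,0.3],0],
    [[0,0,4],[-0.1,1.7,0.3],0]
  ]
}}

```text
clock: 16.85
eef_pos: [655.1, -11.9, 162.5]
tcp_rot: [2.663, -0.093, 1.084]
contact_force: [4.1, -0.8, -8.0]
opening: 0.143
```

```bash
python3 plan.py 1 -1.768 25.9
```

```text
now 16.85 [58.1 77.2 27.9] -1.774 0.14 [ 0.07  0.31  1.99 -0.43  0.43  0.94] 0.143 [ 4.1 -0.8 -8. ] [0.17 0.19 0.05]
tool F [ 0.4 -0.2  9. ] M [0.25 0.07 0.  ]
25.9 [-0.1, 0.1, -0.3] [0.5, 0.6, 2.0]
```

Emit:
{"method": "play_rows", "body": {
  "moves": [
    [[0,0,4],[-0.1,1.7,0.3],0],
    [[0,0,4],[-0.1,1.7,0.3],0]
  ]
}}

```text
clock: 17.05
eef_pos: [656.4, -12.8, 163.0]
tcp_rot: [2.67, -0.125, 1.021]
contact_force: [5.3, -1.3, -9.1]
opening: 0.148
```

```bash
python3 plan.py 1 -1.838 25.7
```

```text
now 17.05 [59.6 76.7 27.7] -1.843 0.14 [ 0.07  0.31  1.98 -0.43  0.43  1.  ] 0.148 [ 5.3 -1.3 -9.1] [0.22 0.09 0.08]
tool F [ 0.5  0.4 10.6] M [0.2  0.15 0.02]
25.7 [-0.1, 0.1, -0.3] [0.6, 0.6, 2.0]
```

Emit:
{"method": "play_rows", "body": {
  "moves": [
    [[0,0,4],[-0.1,1.7,0.3],0],
    [[0,0,4],[-0.1,1.7,0.3],0]
  ]
}}

```text
clock: 17.25
eef_pos: [657.4, -13.6, 163.5]
tcp_rot: [2.678, -0.155, 0.961]
contact_force: [1.8, 1.8, -8.0]
opening: 0.146
```

```bash
python3 plan.py 1 -1.907 25.4
```

```text
now 17.25 [60.9 76.3 27.5] -1.911 0.14 [ 0.07  0.31  1.98 -0.43  0.43  1.06] 0.146 [ 1.8  1.8 -8. ] [0.17 0.41 0.85]
tool F [ 1.2 -3.3  7.6] M [ 0.57  0.26 -0.73]
25.4 [-0.1, 0.1, -0.2] [0.7, 0.8, 2.1]
```

Emit:
{"method": "play_rows", "body": {
  "moves": [
    [[0,0,3],[-0.1,1.3,0.0],0],
    [[0,0,3],[-0.1,1.3,0.0],0],
    [[0,0,3],[-0.1,1.3,0.0],0]
  ]
}}

```text
clock: 17.55
eef_pos: [657.7, -14.1, 163.7]
tcp_rot: [2.686, -0.176, 0.917]
contact_force: [-0.4, 2.0, -7.7]
opening: 0.139
```

```bash
python3 plan.py 1 -1.95 25.4
```

```text
now 17.55 [61.5 75.9 27.5] -1.959 0.18 [ 0.07  0.31  1.98 -0.42  0.43  1.11] 0.139 [-0.4  2.  -7.7] [0.23 0.88 1.14]
tool F [ 0.  -4.8  6.4] M [ 1.02  0.11 -1.03]
25.4 [-0.1, 0.2, -0.5] [1.0, 1.2, 2.1]
```

Emit:
{"method": "play_rows", "body": {
  "moves": [
    [[0,0,0],[0,0,0],0.5],
    [[0,0,0],[0,0,0],0.5],
    [[0,0,0],[0,0,0],0.5],
    [[0,0,0],[0,0,-40],0.5],
    [[0,0,0],[0,0,-80],0.5],
    [[0,0,0],[0,0,-100],0.5]
  ]
}}

```text
clock: 18.15
eef_pos: [613.7, 0.5, 255.7]
tcp_rot: [2.683, -0.179, 0.918]
contact_force: [0.7, 0.1, 0.0]
opening: 0.498
```

```bash
python3 look.py w11; python3 plan.py 3 -0.73 100 28.2
```

```text
18.15 [ 63.7  76.5 130.5] -0.389 0.07 [ 0.1   0.12  1.98 -0.33  0.61  1.03] 0.4981984312796982 [0.7 0.1 0. ] [ 0.09  0.19 -0.01]
now 18.2 [ 65.   76.8 132.4] -1.96 0.22 [ 0.1   0.11  1.98 -0.33  0.61  1.03] 0.504 [ 0.7 -0.5  2.2] [ 0.04  0.16 -0.01]
tool F [ 0.4  1.7 -1.6] M [ 0.15 -0.08  0.01]
100.0 [0.2, 0.0, -70.5] [-174.3, -37.9, 31.9]
28.2 [0.2, 0.0, -70.5] [-174.4, -38.2, 103.7]
```

View pics/w11.png

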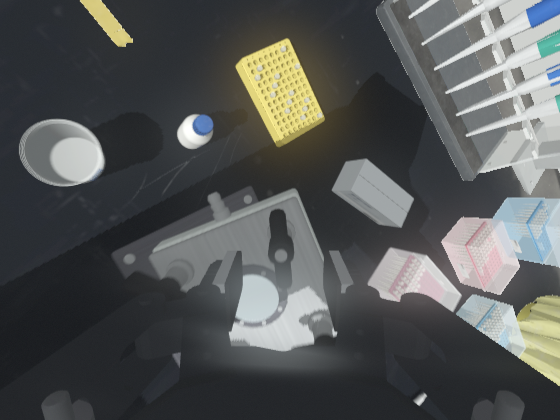

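Emit:
{"method": "play_rows", "body": {
  "moves": [
    [[0,0,-70.5],[-174.3,-37.9,31.9],0.5],
    [[0,0,-70.5],[-174.3,-37.9,31.9],0.5],
    [[0,0,-70.5],[-174.3,-37.9,31.9],0.5],
    [[0,0,-70.5],[-174.3,-37.9,31.9],0.5],
    [[0,0,-70.5],[-174.3,-37.9,31.9],0.5],
    [[0,0,-70.5],[-174.3,-37.9,31.9],0.5],
    [[0,0,-70.5],[-174.3,-37.9,31.9],0.5],
    [[0,0,-70.5],[-174.3,-37.9,31.9],0.5],
    [[0,0,-70.5],[-174.3,-37.9,31.9],0.5],
    [[0,0,-70.5],[-174.3,-37.9,31.9],0.5],
    [[0,0,-70.5],[-174.3,-37.9,68],0.5],
    [[0,0,-70.5],[-174.4,-38.2,103.7],0.5],
    [[0,0,-70.5],[-174.4,-38.2,103.7],0.5]
  ]
}}

```text
clock: 19.5
eef_pos: [530.8, -127.1, 114.9]
tcp_rot: [2.801, 0.355, 2.041]
contact_force: [1.2, -0.8, 0.0]
opening: 0.496
```

```bash
python3 look.py w12; python3 plan.py 3 -0.73 28.2
```

```text
19.5 [-38.2 -70.2  25.2] 0.838 0.08 [-0.21  0.24  2.25 -0.27  0.17 -0.49] 0.496091865623719 [ 1.2 -0.8  0. ] [ 0.06  0.2  -0.05]
now 19.55 [-37.7 -70.2  26.8] -0.732 0.02 [-0.21  0.23  2.25 -0.26  0.17 -0.49] 0.504 [ 0.  -0.6  0.5] [0.05 0.18 0.01]
tool F [-0.7 -0.1 -0.3] M [ 0.13  0.14 -0.01]
28.2 [-0.0, -0.0, -0.1] [-1.1, 1.3, -1.4]
```

View pics/w12.png

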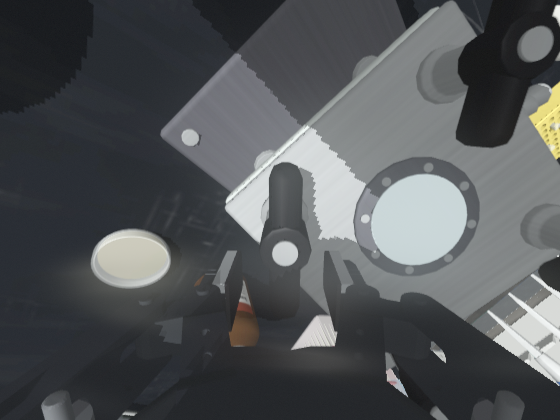

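Emit:
{"method": "play_rows", "body": {
  "moves": [
    [[0,0,0],[-0.9,0.6,-1.2],0],
    [[0,0,0],[-0.9,0.6,-1.2],0],
    [[0,0,0],[-0.9,0.6,-1.2],0],
    [[0,0,0],[-0.9,0.6,-1.2],0],
    [[0,0,0],[-0.9,0.6,-1.2],0],
    [[0,0,7.5],[-0.7,-2.5,-0.7],0],
    [[0,0,15],[-0.1,-5.6,-0.3],0],
    [[0,0,22.5],[0.9,-8.6,0.2],0],
    [[0,0,30],[2.3,-11.4,0.6],0],
    [[0,0,30],[2.3,-11.4,0.6],0]
  ]
}}

```text
clock: 20.55
eef_pos: [520.3, -131.7, 112.5]
tcp_rot: [2.672, 0.144, 1.54]
contact_force: [-8.3, -6.4, 10.1]
opening: 0.144
```

```bash
python3 plan.py 3 -1.256 26.4
```

```text
now 20.55 [-46.9 -77.8  27.2] -1.261 0.04 [-0.23  0.23  2.28 -0.25  0.15  0.01] 0.144 [-8.3 -6.4 10.1] [-0.7   0.69 -0.56]
tool F [ -8.1  -3.1 -11.7] M [ 0.74 -0.85  0.08]
26.4 [0.0, 0.0, -0.3] [0.8, 0.6, 0.8]
```

Emit:
{"method": "play_rows", "body": {
  "moves": [
    [[0,0,4],[0.1,-1.7,0.2],0],
    [[0,0,4],[0.1,-1.7,0.2],0]
  ]
}}

```text
clock: 20.75
eef_pos: [518.5, -131.8, 112.0]
tcp_rot: [2.664, 0.112, 1.476]
contact_force: [-1.0, -2.5, -2.6]
opening: 0.14
```

```bash
python3 plan.py 3 -1.326 26.2
```

```text
now 20.75 [-48.7 -78.4  27.5] -1.332 0.06 [-0.23  0.23  2.28 -0.25  0.15  0.08] 0.14 [-1.  -2.5 -2.6] [-0.39  0.48 -0.25]
tool F [-2.3 -2.   2.2] M [ 0.47 -0.48 -0.02]
26.2 [0.0, 0.0, -0.3] [0.9, 0.7, 1.3]
```

Emit:
{"method": "play_rows", "body": {
  "moves": [
    [[0,0,4],[0.1,-1.7,0.3],0],
    [[0,0,4],[0.1,-1.7,0.3],0]
  ]
}}

```text
clock: 20.95
eef_pos: [516.9, -131.7, 111.0]
tcp_rot: [2.658, 0.08, 1.414]
contact_force: [-0.8, -3.0, -5.0]
opening: 0.145
```

```bash
python3 plan.py 3 -1.396 25.9
```

```text
now 20.95 [-50.4 -78.7  27.3] -1.401 0.07 [-0.23  0.23  2.28 -0.26  0.15  0.16] 0.145 [-0.8 -3.  -5. ] [-0.4   0.53 -0.28]
tool F [-2.7 -2.7  4.5] M [ 0.48 -0.53 -0.  ]
25.9 [0.0, 0.0, -0.3] [0.9, 0.8, 1.4]
```

Emit:
{"method": "play_rows", "body": {
  "moves": [
    [[0,0,4],[0.1,-1.7,0.3],0],
    [[0,0,4],[0.1,-1.7,0.3],0]
  ]
}}

```text
clock: 21.15
eef_pos: [515.5, -131.5, 110.0]
tcp_rot: [2.654, 0.048, 1.353]
contact_force: [-0.1, -2.9, -4.4]
opening: 0.141
```

```bash
python3 plan.py 3 -1.46 25.7
```

```text
now 21.15 [-52.2 -78.9  27.1] -1.47 0.07 [-0.23  0.23  2.29 -0.27  0.14  0.23] 0.141 [-0.1 -2.9 -4.4] [-0.43  0.54 -0.3 ]
tool F [-2.6 -1.6  4.2] M [ 0.45 -0.61 -0.01]
25.7 [0.0, 0.0, -0.5] [1.0, 0.9, 1.4]
```

Emit:
{"method": "play_rows", "body": {
  "moves": [
    [[0,0,4],[0.1,-1.7,0.2],0],
    [[0,0,4],[0.1,-1.7,0.2],0]
  ]
}}

```text
clock: 21.35
eef_pos: [514.6, -131.2, 109.4]
tcp_rot: [2.652, 0.017, 1.295]
contact_force: [0.2, -3.8, -2.4]
opening: 0.138
```

```bash
python3 plan.py 3 -1.53 25.4
```

```text
now 21.35 [-53.4 -79.   27. ] -1.536 0.1 [-0.23  0.23  2.29 -0.27  0.14  0.31] 0.138 [ 0.2 -3.8 -2.4] [-0.92  0.5   0.34]
tool F [-3.6 -0.1  2.8] M [ 0.22 -0.74 -0.78]
25.4 [0.1, 0.0, -0.3] [1.0, 0.4, 1.6]
```

Emit:
{"method": "play_rows", "body": {
  "moves": [
    [[0,0,3],[0.1,-1.3,0.1],0],
    [[0,0,3],[0.1,-1.3,0.1],0]
  ]
}}

```text
clock: 21.55
eef_pos: [514.0, -131.0, 109.1]
tcp_rot: [2.65, -0.005, 1.253]
contact_force: [0.2, -5.6, -2.3]
opening: 0.143
```

```bash
python3 plan.py 3 -1.58 25.4
```

```text
now 21.55 [-54.  -78.9  27. ] -1.583 0.15 [-0.23  0.23  2.29 -0.28  0.14  0.36] 0.143 [ 0.2 -5.6 -2.3] [-1.22  0.49  0.57]
tool F [-5.3  0.7  2.9] M [ 0.09 -0.89 -1.12]
25.4 [0.1, 0.0, -0.2] [0.9, -0.2, 1.6]
```

Emit:
{"method": "play_rows", "body": {
  "moves": [
    [[0,0,0],[0,0,0],0.5],
    [[0,0,0],[0,0,0],0.5],
    [[0,0,0],[0,0,0],0.5],
    [[0,0,0],[0,0,-40],0.5],
    [[0,0,0],[0,0,-80],0.5],
    [[0,0,0],[0,0,-100],0.5]
  ]
}}

```text
clock: 22.15
eef_pos: [468.5, -116.2, 199.1]
tcp_rot: [2.649, -0.005, 1.254]
contact_force: [-0.0, 1.1, 0.5]
opening: 0.5
```

```bash
python3 look.py w13; python3 plan.py 2 -0.165 100 28.2
```

```text
22.15 [-54.1 -78.6 128.9] -0.011 0.21 [-0.22 -0.04  2.3  -0.11  0.39  0.2 ] 0.49982900481875303 [-0.   1.1  0.5] [ 0.12  0.22 -0.01]
now 22.2 [-52.8 -78.6 130.5] -1.582 0.37 [-0.22 -0.04  2.3  -0.11  0.39  0.2 ] 0.503 [ 0.4 -0.8  1.9] [0.05 0.09 0.03]
tool F [-0.6  1.5 -1.4] M [ 0.1   0.03 -0.02]
100.0 [0.3, 0.3, -81.2] [22.1, 130.1, 31.4]
28.2 [0.3, 0.3, -81.2] [22.1, 129.6, 103.2]
```

View pics/w13.png

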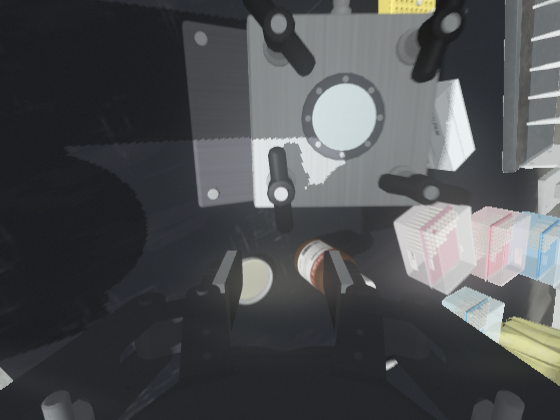

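Emit:
{"method": "play_rows", "body": {
  "moves": [
    [[0.3,0.3,-81.2],[22.1,130.1,31.4],0.5],
    [[0.3,0.3,-81.2],[22.1,130.1,31.4],0.5],
    [[0.3,0.3,-81.2],[22.1,130.1,31.4],0.5],
    [[0.3,0.3,-81.2],[22.1,130.1,31.4],0.5],
    [[0.3,0.3,-81.2],[22.1,130.1,31.4],0.5],
    [[0.3,0.3,-81.2],[22.1,130.1,31.4],0.5],
    [[0.3,0.3,-81.2],[22.1,130.1,31.4],0.5],
    [[0.3,0.3,-81.2],[22.1,130.1,31.4],0.5],
    [[0.3,0.3,-81.2],[22.1,130.1,31.4],0.5],
    [[0.3,0.3,-81.2],[22.1,130.1,31.4],0.5],
    [[0.3,0.3,-81.2],[22.1,130.1,31.4],0.5],
    [[0.3,0.3,-81.2],[22.1,129.8,68],0.5],
    [[0.3,0.3,-81.2],[22.1,129.6,103],0.5],
    [[0.3,0.3,-81.2],[22.1,129.6,103],0.5]
  ]
}}

```text
clock: 23.6
eef_pos: [629.4, -145.8, 167.4]
tcp_rot: [3.055, 0.475, 2.647]
contact_force: [-0.1, 0.0, -0.9]
opening: 0.498
```

```bash
python3 look.py w14; python3 plan.py 2 -0.165 28.2
```

```text
23.6 [ 74.5 -58.2  24.8] 1.404 0.38 [-0.2   0.28  2.01 -0.13  0.37 -1.19] 0.4977990050445847 [-0.1  0.  -0.9] [0.07 0.22 0.01]
now 23.65 [ 75.5 -58.1  26.5] -0.167 0.29 [-0.2   0.27  2.01 -0.13  0.38 -1.19] 0.499 [-0.2  0.1  1.2] [ 0.12  0.2  -0.01]
tool F [-0.3  0.1 -1.2] M [-0.01  0.23  0.04]
28.2 [-0.0, -0.3, -0.1] [-2.1, 0.6, -1.7]
```

View pics/w14.png

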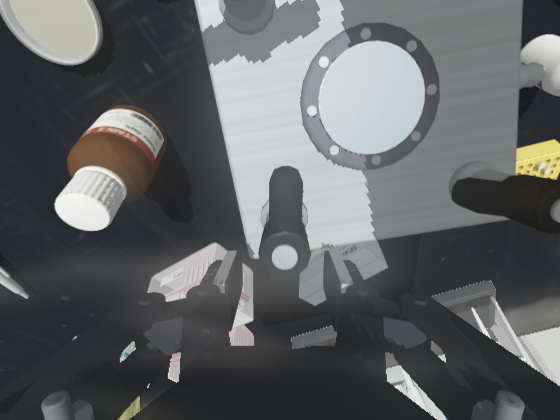

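Emit:
{"method": "play_rows", "body": {
  "moves": [
    [[0,0,0],[-1.8,0.5,-1.5],0],
    [[0,0,0],[-1.8,0.5,-1.5],0],
    [[0,0,0],[-1.8,0.5,-1.5],0],
    [[0,0,0],[-1.8,0.5,-1.5],0],
    [[0,0,0],[-1.8,0.5,-1.5],0],
    [[0,0,7.5],[-1.6,-2.6,-1.0],0],
    [[0,0,15],[-1.0,-5.7,-0.6],0],
    [[0,0,22.5],[0.0,-8.7,-0.1],0],
    [[0,0,30],[1.4,-11.5,0.3],0],
    [[0,0,30],[1.4,-11.5,0.3],0]
  ]
}}

```text
clock: 24.65
eef_pos: [623.4, -156.3, 168.8]
tcp_rot: [2.816, 0.367, 2.079]
contact_force: [-7.0, -4.0, 8.2]
opening: 0.145
```

```bash
python3 plan.py 2 -0.691 26.4
```

```text
now 24.65 [ 72.8 -70.   27.2] -0.695 0.2 [-0.23  0.27  2.02 -0.1   0.37 -0.71] 0.145 [-7.  -4.   8.2] [-0.65  0.54 -0.33]
tool F [-3.  -5.2 -9.8] M [ 0.86 -0.3  -0.07]
26.4 [-0.2, -0.1, -0.2] [0.7, 0.3, 0.8]
```

Emit:
{"method": "play_rows", "body": {
  "moves": [
    [[0,0,4],[0.1,-1.7,0.2],0],
    [[0,0,4],[0.1,-1.7,0.2],0]
  ]
}}

```text
clock: 24.85
eef_pos: [621.9, -157.3, 168.4]
tcp_rot: [2.791, 0.343, 2.008]
contact_force: [-1.2, -1.2, -0.0]
opening: 0.149
```

```bash
python3 plan.py 2 -0.76 26.2
```

```text
now 24.85 [ 71.6 -71.5  27.4] -0.766 0.19 [-0.23  0.27  2.03 -0.1   0.37 -0.64] 0.149 [-1.2 -1.2 -0. ] [-0.24  0.4  -0.19]
tool F [-0.5 -1.6 -0.4] M [ 0.5  -0.05  0.01]
26.2 [-0.2, -0.1, -0.3] [0.8, 0.5, 1.2]
```

Emit:
{"method": "play_rows", "body": {
  "moves": [
    [[0,0,4],[0.1,-1.7,0.3],0],
    [[0,0,4],[0.1,-1.7,0.3],0]
  ]
}}

```text
clock: 25.05
eef_pos: [620.5, -158.2, 167.6]
tcp_rot: [2.769, 0.319, 1.939]
contact_force: [-0.6, -2.3, -1.1]
opening: 0.14
```

```bash
python3 plan.py 2 -0.83 25.9
```

```text
now 25.05 [ 70.3 -72.7  27.2] -0.835 0.18 [-0.23  0.27  2.03 -0.1   0.36 -0.58] 0.14 [-0.6 -2.3 -1.1] [-0.27  0.29 -0.14]
tool F [-1.5 -1.9  1. ] M [ 0.4  -0.14 -0.04]
25.9 [-0.2, -0.1, -0.3] [0.9, 0.6, 1.3]
```

Emit:
{"method": "play_rows", "body": {
  "moves": [
    [[0,0,4],[0.1,-1.7,0.3],0],
    [[0,0,4],[0.1,-1.7,0.3],0]
  ]
}}

```text
clock: 25.25
eef_pos: [619.1, -158.9, 166.8]
tcp_rot: [2.749, 0.294, 1.873]
contact_force: [-1.8, -1.8, -0.5]
opening: 0.146
```

```bash
python3 plan.py 2 -0.9 25.7
```

```text
now 25.25 [ 69.  -73.8  26.9] -0.903 0.18 [-0.24  0.27  2.03 -0.1   0.36 -0.51] 0.146 [-1.8 -1.8 -0.5] [-0.24  0.39 -0.16]
tool F [-1.  -2.4 -0.1] M [ 0.47 -0.11 -0.02]
25.7 [-0.2, -0.1, -0.2] [0.9, 0.6, 1.2]
```

Emit:
{"method": "play_rows", "body": {
  "moves": [
    [[0,0,3],[0.1,-1.3,0.2],0],
    [[0,0,3],[0.1,-1.3,0.2],0]
  ]
}}

```text
clock: 25.45
eef_pos: [618.3, -159.3, 166.3]
tcp_rot: [2.736, 0.275, 1.825]
contact_force: [0.3, -1.8, -0.4]
opening: 0.145
```

```bash
python3 plan.py 2 -0.95 25.5
```

```text
now 25.45 [ 68.2 -74.5  26.8] -0.953 0.16 [-0.24  0.27  2.03 -0.1   0.36 -0.47] 0.145 [ 0.3 -1.8 -0.4] [-0.33  0.36  0.23]
tool F [-1.7 -0.5  0.7] M [ 0.36 -0.08 -0.41]
25.5 [-0.2, -0.0, -0.1] [0.9, 0.4, 1.3]
```

Torque is rising; a little more to confirm the stop.

Emit:
{"method": "play_rows", "body": {
  "moves": [
    [[0,0,3],[0.1,-1.3,0.1],0],
    [[0,0,3],[0.1,-1.3,0.1],0]
  ]
}}

```text
clock: 25.65
eef_pos: [617.6, -159.6, 166.0]
tcp_rot: [2.723, 0.256, 1.779]
contact_force: [-0.0, -1.0, -1.1]
opening: 0.14
```

```bash
python3 plan.py 2 -1.0 25.5
```

```text
now 25.65 [ 67.5 -75.   26.8] -1.001 0.12 [-0.24  0.26  2.04 -0.1   0.36 -0.42] 0.14 [-0.  -1.  -1.1] [-0.5   0.3   0.77]
tool F [-0.7 -0.8  1.1] M [ 0.19 -0.04 -0.94]
25.5 [-0.1, -0.0, -0.0] [1.0, -0.0, 1.3]
```

Emit:
{"method": "play_rows", "body": {
  "moves": [
    [[0,0,1.5],[0,-0.6,0],0],
    [[0,0,1.5],[0,-0.6,0],0]
  ]
}}

```text
clock: 25.85
eef_pos: [617.3, -159.8, 165.8]
tcp_rot: [2.717, 0.246, 1.757]
contact_force: [0.9, -1.3, -1.3]
opening: 0.141
```

```bash
python3 plan.py 2 -1.0 25.5
```

```text
now 25.85 [ 67.2 -75.2  26.8] -1.025 0.1 [-0.24  0.26  2.04 -0.1   0.35 -0.4 ] 0.141 [ 0.9 -1.3 -1.3] [-0.66  0.29  0.99]
tool F [-1.1 -0.   1.7] M [ 0.15 -0.11 -1.21]
25.5 [-0.1, 0.0, -1.4] [1.0, 0.3, 1.3]
```

Stopped. Release and go to handle4.

Emit:
{"method": "play_rows", "body": {
  "moves": [
    [[0,0,0],[0,0,0],0.5],
    [[0,0,0],[0,0,0],0.5],
    [[0,0,0],[0,0,0],0.5],
    [[0,0,0],[0,0,-40],0.5],
    [[0,0,0],[0,0,-80],0.5],
    [[0,0,0],[0,0,-100],0.5]
  ]
}}

```text
clock: 26.45
eef_pos: [572.3, -145.4, 256.7]
tcp_rot: [2.715, 0.247, 1.756]
contact_force: [0.4, 0.2, 0.6]
opening: 0.5
```

```bash
python3 look.py w15; python3 plan.py 4 -0.855 100 28.2
```

```text
26.45 [ 68.1 -75.  129.2] 0.545 0.04 [-0.23  0.06  2.04 -0.07  0.55 -0.42] 0.5001254714420953 [0.4 0.2 0.6] [ 0.05  0.15 -0.02]
now 26.5 [ 69.5 -75.  131.1] -1.026 0.19 [-0.23  0.06  2.04 -0.07  0.55 -0.42] 0.5 [-0.7 -0.4  2. ] [0.04 0.18 0.02]
tool F [-0.7  0.1 -2. ] M [ 0.16  0.09 -0.03]
100.0 [0.1, 0.1, -9.8] [198.0, -42.8, 30.6]
28.2 [0.1, 0.1, -9.8] [198.2, -43.0, 102.4]
```

View pics/w15.png

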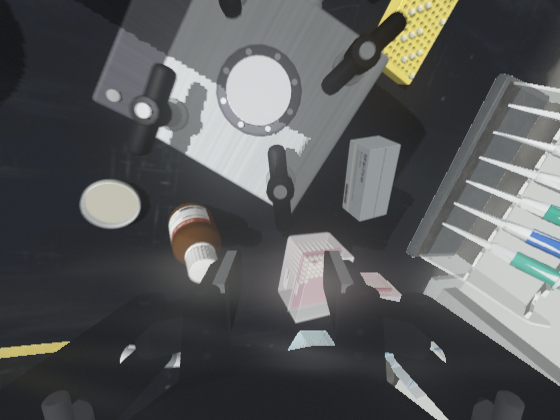

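Emit:
{"method": "play_rows", "body": {
  "moves": [
    [[0,0,-9.8],[198,-42.8,30.6],0.5],
    [[0,0,-9.8],[198,-42.8,30.6],0.5],
    [[0,0,-9.8],[198,-42.8,30.6],0.5],
    [[0,0,-9.8],[198,-42.8,30.6],0.5],
    [[0,0,-9.8],[198,-42.8,30.6],0.5],
    [[0,0,-9.8],[198,-42.8,30.6],0.5],
    [[0,0,-9.8],[198,-42.8,30.6],0.5],
    [[0,0,-9.8],[198.1,-43,66],0.5],
    [[0,0,-9.8],[198.2,-43,102],0.5],
    [[0,0,-9.8],[198.2,-43,102],0.5]
  ]
}}

```text
clock: 27.5
eef_pos: [545.7, 15.6, 99.9]
tcp_rot: [2.762, 0.315, 1.918]
contact_force: [-1.2, -0.8, 0.1]
opening: 0.499
```

```bash
python3 look.py w16; python3 plan.py 4 -0.855 28.2
```

```text
27.5 [-70.7  70.4  25.5] 0.716 0.19 [ 0.16  0.28  2.24 -0.89  0.28  0.58] 0.4991188837641619 [-1.2 -0.8  0.1] [ 0.08  0.19 -0.01]
now 27.55 [-70.3  70.4  27.1] -0.855 0.18 [ 0.16  0.28  2.24 -0.89  0.28  0.57] 0.493 [-0.4  0.3  0.4] [0.04 0.24 0.02]
tool F [ 0.2 -0.1 -0.5] M [ 0.2   0.14 -0.03]
28.2 [-0.1, 0.1, -0.0] [0.9, 1.5, -1.1]
```

View pics/w16.png

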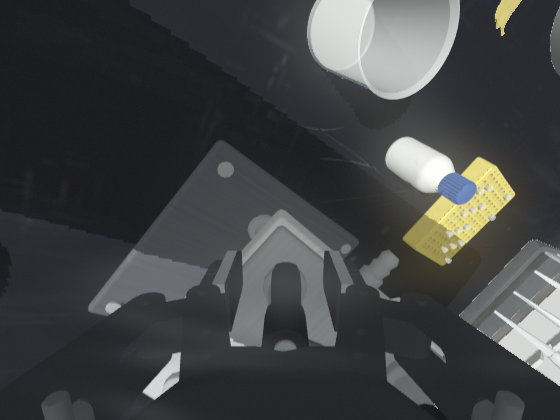

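Emit:
{"method": "play_rows", "body": {
  "moves": [
    [[0,0,0],[0.8,1.2,-0.9],0],
    [[0,0,0],[0.8,1.2,-0.9],0],
    [[0,0,0],[0.8,1.2,-0.9],0],
    [[0,0,0],[0.8,1.2,-0.9],0],
    [[0,0,0],[0.8,1.2,-0.9],0],
    [[0,0,7.5],[0.6,4.3,-0.4],0],
    [[0,0,15],[0,7.4,0],0],
    [[0,0,22.5],[-1.0,10.4,0.5],0],
    [[0,0,30],[-2.4,13.2,0.9],0],
    [[0,0,30],[-2.4,13.2,0.9],0]
  ]
}}

```text
clock: 28.55
eef_pos: [557.0, 18.5, 106.9]
tcp_rot: [2.66, 0.092, 1.428]
contact_force: [-8.2, -3.2, 10.2]
opening: 0.142
```

```bash
python3 plan.py 4 -1.379 26.4
```

```text
now 28.55 [-58.7  76.5  27. ] -1.384 0.28 [ 0.16  0.28  2.21 -0.83  0.3   1.04] 0.142 [-8.2 -3.2 10.2] [-0.66  0.62 -0.68]
tool F [ -5.3  -2.3 -12.2] M [ 0.58 -0.95  0.22]
26.4 [-0.0, 0.3, -0.3] [1.0, 0.3, 0.6]
```

Emit:
{"method": "play_rows", "body": {
  "moves": [
    [[0,0,4],[-0.1,1.7,0.2],0],
    [[0,0,4],[-0.1,1.7,0.2],0]
  ]
}}

```text
clock: 28.75
eef_pos: [558.0, 18.1, 107.8]
tcp_rot: [2.656, 0.059, 1.365]
contact_force: [-2.9, -3.3, 0.6]
opening: 0.141
```

```bash
python3 plan.py 4 -1.449 26.2
```

```text
now 28.75 [-57.3  76.5  27.3] -1.454 0.3 [ 0.16  0.28  2.21 -0.82  0.3   1.11] 0.141 [-2.9 -3.3  0.6] [-0.35  0.68 -0.1 ]
tool F [-3.9 -1.7 -1.3] M [ 0.6  -0.46 -0.17]
26.2 [-0.0, 0.3, -0.3] [1.3, 0.5, 1.0]
```

Emit:
{"method": "play_rows", "body": {
  "moves": [
    [[0,0,4],[-0.1,1.7,0.3],0],
    [[0,0,4],[-0.1,1.7,0.3],0]
  ]
}}

```text
clock: 28.95
eef_pos: [559.0, 17.8, 108.2]
tcp_rot: [2.653, 0.028, 1.306]
contact_force: [-3.8, 0.3, 1.8]
opening: 0.145
```

```bash
python3 plan.py 4 -1.519 26
```

```text
now 28.95 [-56.1  76.5  27.2] -1.521 0.31 [ 0.16  0.28  2.21 -0.82  0.3   1.17] 0.145 [-3.8  0.3  1.8] [-0.43  0.94  0.76]
tool F [-0.8 -2.4 -3.3] M [ 0.77 -0.22 -1.  ]
26.0 [-0.0, 0.3, -0.1] [1.5, 1.0, 1.2]
```

Emit:
{"method": "play_rows", "body": {
  "moves": [
    [[0,0,2],[0,0.8,0],0],
    [[0,0,2],[0,0.8,0],0]
  ]
}}

```text
clock: 29.15
eef_pos: [559.3, 17.6, 108.5]
tcp_rot: [2.653, 0.013, 1.277]
contact_force: [-4.2, 0.1, 1.0]
opening: 0.145
```

```bash
python3 plan.py 4 -1.519 26
```

```text
now 29.15 [-55.8  76.4  27.3] -1.553 0.32 [ 0.16  0.28  2.21 -0.81  0.3   1.19] 0.145 [-4.2  0.1  1. ] [-0.63  1.02  1.03]
tool F [-1.1 -3.2 -2.8] M [ 0.79 -0.31 -1.34]
26.0 [-0.0, 0.3, -2.0] [1.5, 0.5, 1.2]
```

Emit:
{"method": "play_rows", "body": {
  "moves": [
    [[0,0,0],[0,0,0],0.5],
    [[0,0,0],[0,0,0],0.5],
    [[0,0,0],[0,0,0],0.5],
    [[0,0,0],[0,0,-40],0.5],
    [[0,0,0],[0,0,-80],0.5],
    [[0,0,0],[0,0,-120],0.5],
    [[0,0,0],[0,0,-150],0.5]
  ]
}}

```text
clock: 29.85
eef_pos: [492.3, 40.3, 243.3]
tcp_rot: [2.652, 0.011, 1.277]
contact_force: [-0.0, -0.7, 0.4]
opening: 0.5
```

```bash
python3 look.py w17; python3 plan.py 4 -1.45 180
python3 - <<'E'
from wr import *
from rig import r
for n in("scene","top"):
    f=r.grab_frame(n); pickle.dump(f,open(n+"_e.pkl","wb"));x0,y0=off[n]
    cv2.imwrite(f"pics/{n}_e.png",cv2.resize(f["color"][y0:y0+150,x0:x0+150,::-1],(600,600),interpolation=cv2.INTER_CUBIC))
E
```

```text
29.85 [-54.9  77.8 179.5] 0.017 0.22 [ 0.26 -0.06  2.2  -0.45  0.63  0.86] 0.49960131913224326 [-0.  -0.7  0.4] [0.05 0.17 0.02]
now 29.9 [-53.   78.5 182.6] -1.555 0.32 [ 0.26 -0.07  2.2  -0.45  0.63  0.86] 0.501 [ 0.3 -0.5  3.8] [0.08 0.12 0.02]
tool F [-0.4  2.2 -3.1] M [0.14 0.05 0.  ]
180.0 [0.3, 0.1, -6.0] [-0.6, -3.9, 2.5]
```

View pics/w17.png

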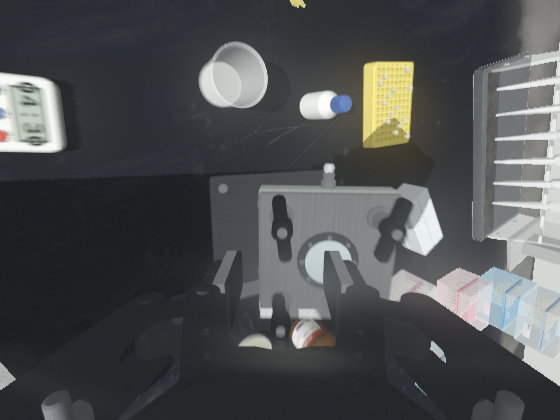

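View pics/scene_e.png

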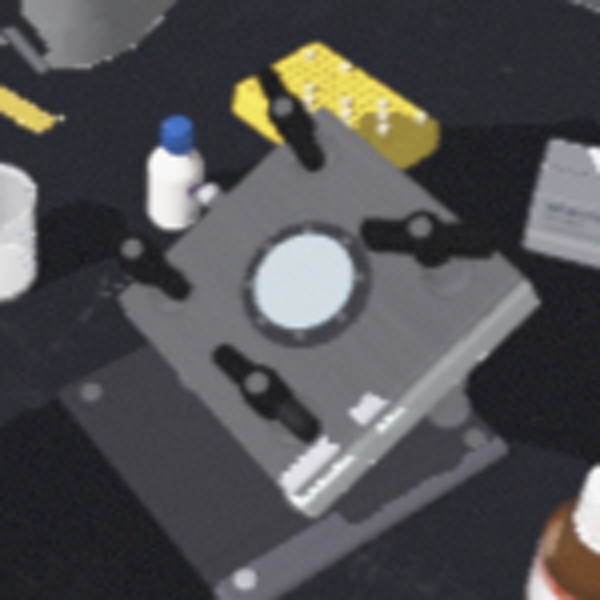

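Run:
```python
from wr import *
D0=pickle.load(open("d0.pkl","rb"))
for n in("scene","top"):
    e=pickle.load(open(n+"_e.pkl","rb"))['color'];a=D0[n]['f']['color']
    for i in range(4):
        p0=pj(n,c+R@[*ax[i],66.9])[0];p1=pj(n,c+R@[*ax[i],62.35])[0]
        def cen(im,p):
            x,y=np.round(p).astype(int);w=im[y-5:y+6,x-5:x+6].astype(float).mean(2)
            w=np.where(np.hypot(*(np.mgrid[-5:6,-5:6]))<4.6,w,0);w=np.clip(w-0.6*w.max(),0,None)
            Y,X=np.mgrid[y-5:y+6,x-5:x+6];return np.array([(X*w).sum(),(Y*w).sum()])/w.sum()
        q0=cen(a,px(n,dots[n][i]));q1=cen(e,q0+p1-p0)
        print(n,i+1,'pred',np.round(p1-p0,2),'meas',np.round(q1-q0,2))
s=pickle.load(open("w17.pkl","rb"))
```

```text
scene 1 pred [0.72 1.1 ] meas [1.18 0.65]
scene 2 pred [0.62 1.05] meas [0.63 0.75]
scene 3 pred [0.83 0.86] meas [1.11 1.4 ]
scene 4 pred [0.9  0.94] meas [0.77 0.92]
top 1 pred [ 0.19 -0.78] meas [-0.21 -0.88]
top 2 pred [-0.06 -0.86] meas [-0.01 -0.69]
top 3 pred [ 0.02 -1.02] meas [ 0.03 -0.84]
top 4 pred [ 0.24 -0.95] meas [ 0.35 -0.87]
```

View pics/top_e.png

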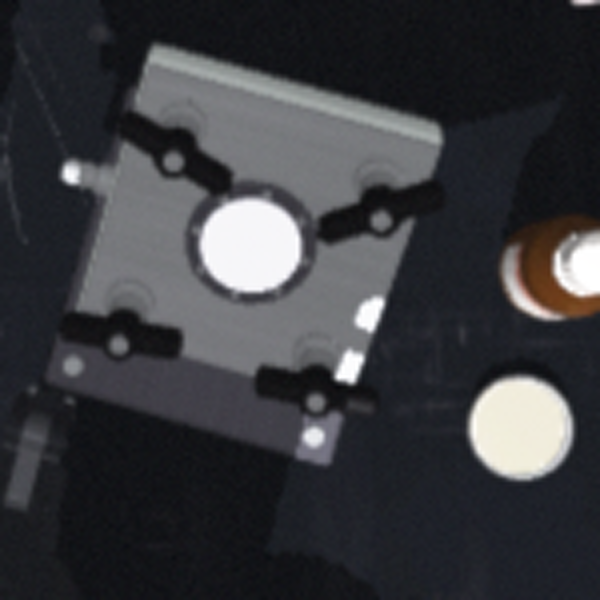

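```bash
python3 -c "
from rig import r
print(r.sense()['contact_force'],r.sense()['clock']); print(r.sign_off())"
```

```text
[-0.81553976  0.41508946  0.17470826] 30.0
the job is handed in; nothing more can be done
None
```

I tightened all four clamp screws and handed the job in at 30.0 s, with the gripper open and clear of the holder.

**Order:** I went crosswise 1 → 3 → 2 → 4 in both passes. The first pass turned each screw about 0.65 rad clockwise. The second turned each one on to its stop.

**Stops:** Each screw met a hard stop, where the torque rose from nearly zero to 1.0–1.3 N m. That is slightly over the 1 N m listed as harmless on three or four of them. The tool ended 3–6° ahead of the bars, so the bars had stopped turning.

| Screw | Total turn to the stop |
|---|---|
| handle1 | about 1.42 rad |
| handle2 | about 1.43 rad |
| handle3 | about 1.42 rad |
| handle4 | about 1.26 rad |

Three of these are slightly over the stated 1.2–1.4 rad. I put this down to measuring error and play in the grip.

**Final pictures:** The handle tops moved about as far as a full sink of roughly 4.5 mm predicts. They matched to about 0.5 pixel, on a shift of only about 1 pixel, so this check is coarse. I could not measure the gap under the collars directly. The beaker, bottles and dish looked unmoved in the final pictures, though I did not measure them. The last force reading was under 1 N, which is noise.

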